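Bar the long things into the rack

TASK

The cat keeps hooking the long things out of the upright holder on the ledge. Draw the bolt of the low pine rack fully back, pull every long item out of the holder and lay each one lengthwise in the rack, side by side, flat on both of its rails; then slide the bolt fully home into its keeper so that it bars them in. Leave the remote, the green phone stand and the mug where they are.

Things in the scene. Friction and masses are not known exactly. Their poses are not given: they have to be found in the camera images.
- rack: Low wooden rack fixed on the ledge: a tray 262 (x) by 200 (y) mm, origin under its centre, x along its length away from the robot, y to the left. Floor top at z 12. Two cross rails along y, 12 mm wide, at x -50 and +50, tops at z 40: items lie along x over both. End walls 8 mm thick at x -127, +127, up to z 52; side walls at y -96, +96 only up to z 26, so fingers may straddle an item.
- rail_mid (a point): Centre of the rack at the height of the rail tops (rack x 0, y 0, z 40 mm). On both rails, dividers 6 mm thick at rack y -46, 0, +46 and stops 8 mm thick at y -96, +96, all up to z 53, part four lanes centred at y -69, -23, +23, +69.
- bolt (a joint): Steel bolt rod 10 mm across at rack x +70, z 76, sliding along rack y over the items. Value in m: 0 = fully drawn back (tip at rack y -92, clear of the lanes), 0.196 = fully home (tip at y +104, in the keeper); both are hard stops. Starts 0.14 to 0.193, stays where left, takes about 2 N. Its barrel (y -100 to -116) and end stop (y -344 to -356) rise to z 88 on a 34 mm wide arm of height 60.
- bolt_knob (a point): Grip point on the bolt's upright knob, a steel post 12 mm across with a 14 mm ball top. The point lies 118 mm above the ledge, the ball's top at 137 mm. It is at rack x +70, y = -328 mm + bolt value. Fingertips kept above 92 mm clear barrel, end stop and rod.
- keeper (a point): Where the bolt goes: middle of the near face of the keeper, a dark steel block at rack x +70, y +100 to +116, up to z 90 mm, on the rack's left side; the point is at y +100, z 76.
- holder: Upright wooden holder fixed on the ledge, 48 (x) by 264 (y) by 70 (z) mm, origin under its centre; four square pockets 28 mm wide in a row along its y at y -108, -36, +36, +108; pocket floor at z 10, mouth at z 70.
- scratcher: Bamboo back scratcher, 210 mm long, round shaft 16 mm across (20 mm for the lowest 30 mm), with a flat hand 8 by 30 by 45 mm at the head. Its origin is the centre of its foot end; its z axis runs along it from foot (handle end) to head. It starts upright in a pocket, foot down, in any pocket and turned any way; it may be absent. About 70 g.
- torch: Slim aluminium flashlight, 185 mm long, round body 20 mm across, head 28 mm across over the last 45 mm, with a small clip. Its origin is the centre of its foot end; its z axis runs along it from foot (handle end) to head. It starts upright in a pocket, foot down, in any pocket and turned any way; it may be absent. About 130 g.
- brush: Clothes brush, 195 mm long, round dark handle 18 mm across for 130 mm, then a head 30 mm wide, 26 mm thick, 66 mm long. Its origin is the centre of its foot end; its z axis runs along it from foot (handle end) to head. It starts upright in a pocket, foot down, in any pocket and turned any way; it may be absent. About 90 g.
- massager: Wooden massage stick, 200 mm long, round shaft 18 mm across with a cross-piece 30 mm wide and 22 mm across at the head. Its origin is the centre of its foot end; its z axis runs along it from foot (handle end) to head. It starts upright in a pocket, foot down, in any pocket and turned any way; it may be absent. About 90 g.
- scratcher_mid (a point): Point on the long axis of the scratcher at mid-length, 105 mm from either end.
- torch_mid (a point): Point on the long axis of the torch at mid-length, 92.5 mm from either end.
- brush_mid (a point): Point on the long axis of the brush at mid-length, 97.5 mm from either end.
- massager_mid (a point): Point on the long axis of the massager at mid-length, 100 mm from either end.
- remote: Bystander: white air-conditioner remote lying flat, 150 x 48 x 18 mm; origin under its centre.
- phone_stand: Bystander: green hard silicone phone stand, 85 x 70 mm, 92 mm high; origin under its centre.
- mug: Bystander: white mug, 80 mm across, 90 mm high, handle on its +y side; origin under its centre.
There are look-alikes about, which are no part of the job. What is shaped like the brush but blue is not meant.

How it is judged:
On the way, in this order (a step that is already met when the one before it is completed fails the run):
1. the bolt is drawn fully back (within 20 mm) (value of joint bolt below 0.02 m), for 0.2 s.
2. every long item lies in the rack with the bolt still back (x of scratcher_mid in the frame of rack between -0.04 and 0.04 m and y of scratcher_mid in the frame of rack between -0.09 and 0.09 m and z of scratcher_mid in the frame of rack between 0.042 and 0.066 m and angle between the z axis of each of scratcher, torch, brush, massager and the x axis of rack, either way round below 0.25 rad and linear speed of each of scratcher, torch, brush, massager below 0.05 m/s and x of torch_mid in the frame of rack between -0.04 and 0.04 m and y of torch_mid in the frame of rack between -0.09 and 0.09 m and z of torch_mid in the frame of rack between 0.042 and 0.066 m and x of brush_mid in the frame of rack between -0.04 and 0.04 m and y of brush_mid in the frame of rack between -0.09 and 0.09 m and z of brush_mid in the frame of rack between 0.042 and 0.066 m and x of massager_mid in the frame of rack between -0.04 and 0.04 m and y of massager_mid in the frame of rack between -0.09 and 0.09 m and z of massager_mid in the frame of rack between 0.042 and 0.066 m and value of joint bolt below 0.05 m), for 0.2 s.
At the end, for the whole second after the job is handed in: Every long item present lies at rest along the rack's length (within 0.25 rad) on both rails, its middle within 40 mm of the rack's centre lengthwise, within 90 mm crosswise and 42 to 66 mm above the rack's underside; the bolt is home to within 10 mm (x of scratcher_mid in the frame of rack between -0.04 and 0.04 m and y of scratcher_mid in the frame of rack between -0.09 and 0.09 m and z of scratcher_mid in the frame of rack between 0.042 and 0.066 m and angle between the z axis of each of scratcher, torch, brush, massager and the x axis of rack, either way round below 0.25 rad and linear speed of each of scratcher, torch, brush, massager below 0.05 m/s and x of torch_mid in the frame of rack between -0.04 and 0.04 m and y of torch_mid in the frame of rack between -0.09 and 0.09 m and z of torch_mid in the frame of rack between 0.042 and 0.066 m and x of brush_mid in the frame of rack between -0.04 and 0.04 m and y of brush_mid in the frame of rack between -0.09 and 0.09 m and z of brush_mid in the frame of rack between 0.042 and 0.066 m and x of massager_mid in the frame of rack between -0.04 and 0.04 m and y of massager_mid in the frame of rack between -0.09 and 0.09 m and z of massager_mid in the frame of rack between 0.042 and 0.066 m and value of joint bolt above 0.186 m); the robot touches nothing.
It fails at once if the remote is pushed more than 30 mm (distance of remote from where it was at the start of the episode above 0.03 m).
It fails at once if the phone stand is pushed more than 30 mm (distance of phone_stand from where it was at the start of the episode above 0.03 m).
It fails at once if the mug is pushed more than 30 mm (distance of mug from where it was at the start of the episode above 0.03 m).
Of scratcher, torch, brush, massager only 3 to 4 are there at a start; the rules pass over those that are not, and their reading is None.
At some moment in a run one of scratcher, torch, brush, massager may be knocked a few centimetres aside while the robot is not near it.
Once in a run the grip may slacken for a moment while it holds something.
It also fails if it takes over 210 s, if anything falls off the work surface, if the arm or the gripper's body presses on something with over 40 N, if the wrist force passes 120 N, or if a joint passes its speed limit or range.

ROBOT

A 6-joint arm with a two-finger parallel gripper is mounted at the origin on the work surface. World frame = base frame: x ahead of the robot, y to its left, z up, the work surface at z = 0. Lengths are in m, angles in rad, forces in N, time in s.
With the tool pointing down it reaches from about 0.275 to 0.85 m from the base axis. Payload 19 kg.
Tool frame: the origin (TCP) lies midway between the tips of the shut fingers; the grasp point (between the pads) lies 19 mm behind it; x points along the fingers, z is the direction in which the jaws open and shut, and the axes are right-handed (so a half turn about x gives the same grasp; the last joint's range is limited). The gripper opens to 85 mm and grips with 20 to 120 N. Pads are 22 mm wide; open, the fingers measure 114 mm over their backs; the gripper's body (76 mm by 85 mm) begins 54 mm behind the grasp point. The pads swing forward as they close: fully open they stand 13 mm farther back than shut.
Start: joints at [-1.31, 0.15, 1.437, -0, 1.554, -0.134], TCP at [0.221, -0.531, 0.204] pointing down, gripper open.
Joint ranges: [-2.8, 2.8], [-0.68, 2.1], [0.12, 2.68], [-1.39, 4.53], [0.16, 2.79], [-2.81, 2.81]. Speed limits (rad/s): [1.89, 1.89, 2.22, 3.01, 3.01, 3.01].

INTERFACE

Orientations are given as [roll, pitch, yaw] about the fixed x, y, z axes, in that order (R = Rz(yaw) Ry(pitch) Rx(roll)).
In Python, from bench import env gives the robot as it stands.
- The arm moves only by the shell command python3 -m pendant 'ROWS' [FORCE]. ROWS is JSON, a list of rows, each an object of numbers: "dx", "dy", "dz": the shift along the world's x, y, z in cm; "ax", "ay", "az": the turn, a rotation vector about the world's x, y, z in rad; "grip": the gripper command: -1 is shut, 1 is fully open, values between are in proportion. In form: [{"dx": .., "dy": .., "dz": .., "ax": .., "ay": .., "az": .., "grip": ..}, ...]. A call has exactly 10 rows; each row is the pose to reach, as a shift and turn from the pose measured when the call began; what a row does not reach only later rows make up. A row lasts 1/8 s, in which the tool goes at most 62.5 mm and 10.7 degrees, less where a joint would pass 70% of its speed; a pose out of reach is approached as far as the arm can. A call with a gripper value outside its range is refused whole. The fingers move at their own pace and stop on an object; FORCE is the grip in N (left out, the last holds). Time passes only in rows, so rows that repeat a pose let the fingers close, or fill a call up. It gives the time, the measured TCP pose, the force and the opening at its end, in the units of the state.
- env.get_obs(): the state, without advancing time (a new reading comes with each control period).
- env.snapshot(name): name is "scene" or "top" or "wrist"; returns the picture (480x640x3 uint8, red, green, blue); there is no depth.
- env.calibration(name): a dict with "fx", "fy", "cx", "cy" (pixels), "pose" (4x4, takes a point from camera to world coordinates); the wrist camera has in their place "tool_from_camera" (4x4, takes a point from camera to tool coordinates, whose origin is the TCP and whose axes are the tool frame's). Camera axes: x right, y down, z forward; pixel columns grow to the right and rows downward; lengths in m; the calibration is good to about 2 mm. A picture is of the moment at which its call begins: read the wrist's pose just before it. calibration takes no time and is no camera call.
- env.sign_off(): hands the job in, once; it reports no verdict.
The state is a dict: "time_s": time; "qpos": joint angles; "qvel": joint speeds; "effort": joint torques, N m; "tool_pos": TCP position; "tool_rot": TCP orientation; "ft_force": force on the tool from outside, world axes, zero at the start; "torque": the same for the moment, N m; "grip_width": finger opening in m.
Only numpy, scipy, OpenCV 4.12 (cv2) and the standard library are available. Lean on these libraries where they do the work, as an engineer would, in place of code of your own. Each camera call takes 0.05 s, during which the arm holds its last target.

## Working session

There is one attempt and no reset: what is moved stays moved. The work goes in short steps, Python scripts to look and compute and a shell command to move; the robot and the scene stay as the last step left them, time stands still between calls to the robot, and variables do not carry over. Pictures are saved under pics/ and viewed, and the job is handed in when it is done.

```bash
ls; mkdir -p pics; python3 - <<'E'
from bench import env
import cv2
o=env.get_obs(); print({k:(v if not hasattr(v,'round') else v) for k,v in o.items()})
for n in ["scene","top","wrist"]:
    im=env.snapshot(n); cv2.imwrite(f"pics/{n}0.png",im[:,:,::-1]); print(n,env.calibration(n))
E
```

```text
pics
{'time_s': 0.0, 'qpos': array([-1.31001505e+00,  1.50989973e-01,  1.43801784e+00,  1.42842563e-05,
        1.55379956e+00, -1.34010283e-01]), 'qvel': array([ 0.00037932, -0.00093461, -0.00064208,  0.0005658 ,  0.00106784,
        0.00011648]), 'effort': array([ 1.77444552e-03, -7.13051605e+01, -5.70878005e+01, -2.28850145e-04,
        8.88670940e-03,  1.32234918e-04]), 'tool_pos': array([ 0.22106349, -0.53050909,  0.20307978]), 'tool_rot': array([2.99582564, 1.56958151, 1.81982062]), 'ft_force': array([-0.30073977,  0.37953591,  0.4315533 ]), 'torque': array([-0.02331997,  0.04235129,  0.05445048]), 'grip_width': 0.0857968602420965}
scene {'fx': 583.4184074470977, 'fy': 583.4184074470977, 'cx': 324.9344790890686, 'cy': 246.299175974801, 'pose': array([[ 0.47894469,  0.71039172, -0.51570883,  1.14543093],
       [ 0.87779923, -0.39356741,  0.27308095, -0.3019049 ],
       [-0.00897175, -0.58347948, -0.81207832,  1.00399249],
       [ 0.        ,  0.        ,  0.        ,  1.        ]])}
top {'fx': 456.08007100954063, 'fy': 456.08007100954063, 'cx': 319.67298269340125, 'cy': 234.20575569033505, 'pose': array([[ 0.00713272, -0.99796668,  0.06333749,  0.51367322],
       [-0.99996016, -0.00745818, -0.00490347,  0.01997388],
       [ 0.00536588, -0.06329999, -0.99798012,  1.08759593],
       [ 0.        ,  0.        ,  0.        ,  1.        ]])}
wrist {'fx': 361.6906970239752, 'fy': 361.6906970239752, 'cx': 322.4082375758233, 'cy': 242.23192151425718, 'tool_from_camera': array([[ 4.26419787e-04, -3.13615102e-01,  9.49550097e-01,
        -1.69552179e-01],
       [ 7.56884227e-04, -9.49549810e-01, -3.13615347e-01,
         8.12773283e-02],
       [ 9.99999623e-01,  8.52431281e-04, -1.67536504e-04,
         7.48877784e-04],
       [ 0.00000000e+00,  0.00000000e+00,  0.00000000e+00,
         1.00000000e+00]])}
```

View pics/scene0.png

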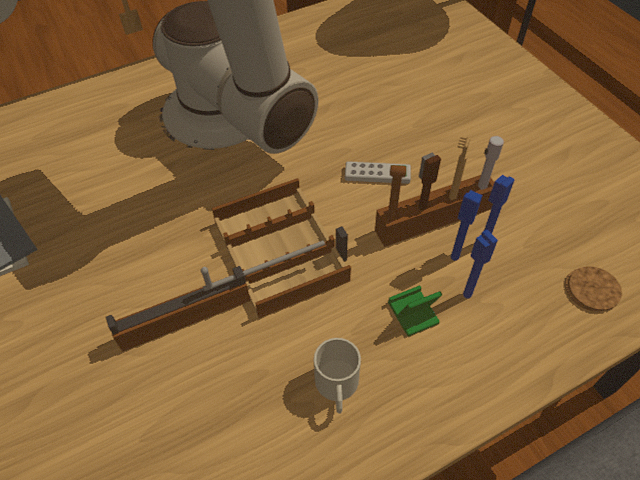

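View pics/top0.png

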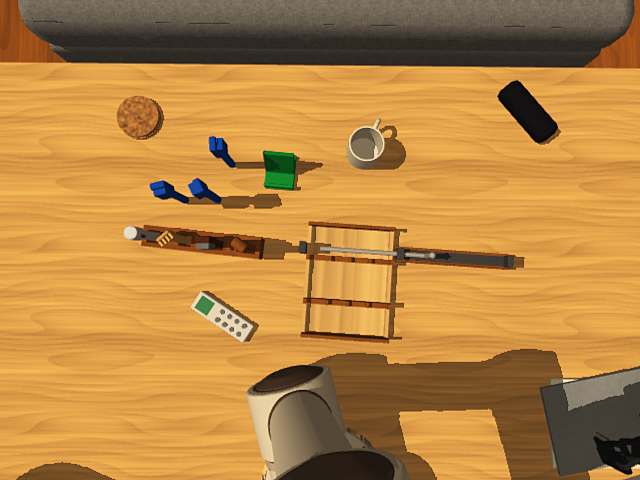

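View pics/wrist0.png

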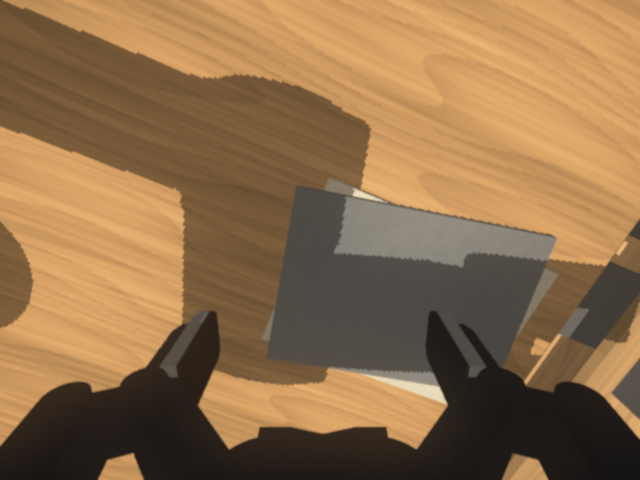

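```bash
cat > h.py <<'E'
from bench import env
import numpy as np, cv2
from scipy.spatial.transform import Rotation as Ro
def cam(n,o=None):
    c=env.calibration(n)
    K=np.array([[c['fx'],0,c['cx']],[0,c['fy'],c['cy']],[0,0,1]])
    if 'pose' in c: T=np.array(c['pose'])
    else:
        o=o or env.get_obs(); W=np.eye(4); W[:3,:3]=Ro.from_euler('xyz',o['tool_rot']).as_matrix(); W[:3,3]=o['tool_pos']; T=W@np.array(c['tool_from_camera'])
    return K,T
def ray(n,px,C=None):
    K,T=C or cam(n); d=T[:3,:3]@np.linalg.inv(K)@np.array([px[0],px[1],1.]); return T[:3,3],d/np.linalg.norm(d)
def onz(n,px,z,C=None):
    p,d=ray(n,px,C); return p+d*(z-p[2])/d[2]
def proj(n,P,C=None):
    K,T=C or cam(n); q=T[:3,:3].T@(np.asarray(P)-T[:3,3]); u=K@q; return u[:2]/u[2]
def tri(rs):
    A=0;b=0
    for p,d in rs:
        M=np.eye(3)-np.outer(d,d); A=A+M; b=b+M@p
    x=np.linalg.solve(A,b); return x,[np.linalg.norm((np.eye(3)-np.outer(d,d))@(x-p)) for p,d in rs]
def crop(im,x0,y0,x1,y1,s,name):
    c=cv2.resize(im[y0:y1,x0:x1],None,fx=s,fy=s,interpolation=cv2.INTER_CUBIC); cv2.imwrite(name,c[:,:,::-1])
def save(n,name):
    o=env.get_obs(); im=env.snapshot(n); cv2.imwrite(name,im[:,:,::-1]); return im,cam(n,o)
E
python3 - <<'E'
import cv2
from h import crop
im=cv2.imread('pics/top0.png')[:,:,::-1]
crop(im,290,210,530,350,3.3,'pics/tc1.png'); crop(im,110,130,310,270,4,'pics/tc2.png')
im=cv2.imread('pics/scene0.png')[:,:,::-1]
crop(im,330,120,530,270,4,'pics/sc2.png');crop(im,100,170,360,350,3,'pics/sc1.png')
E
```

```text
(no output)
```

View pics/tc1.png

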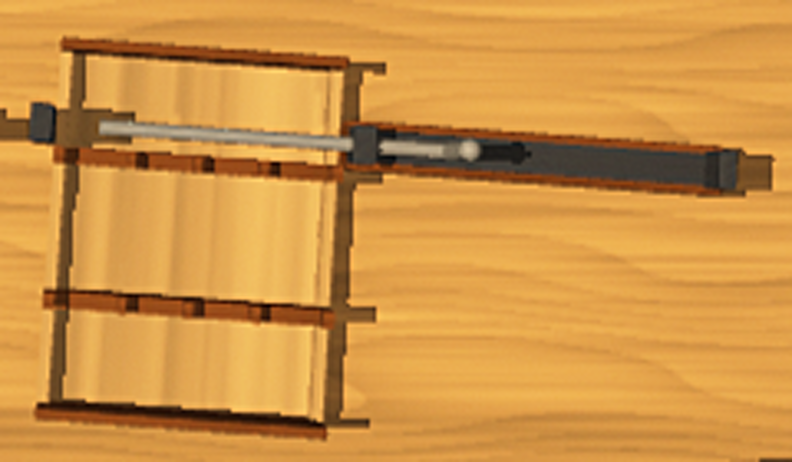

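View pics/tc2.png

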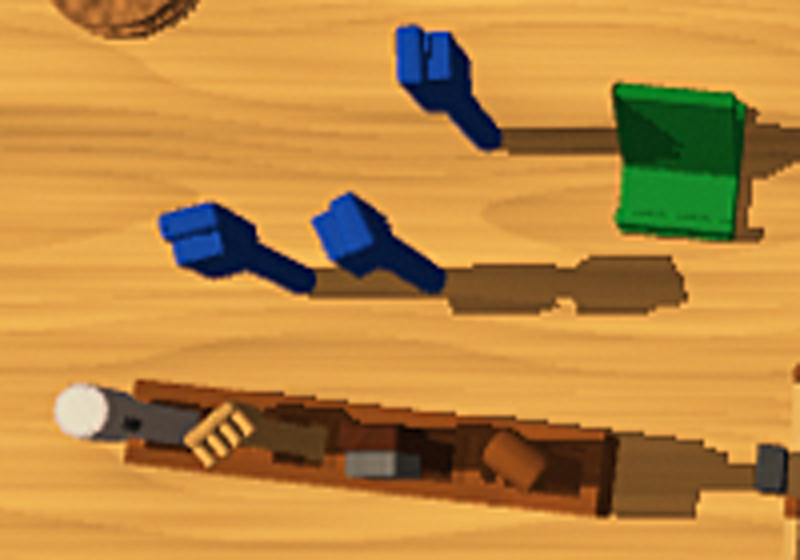

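View pics/sc2.png

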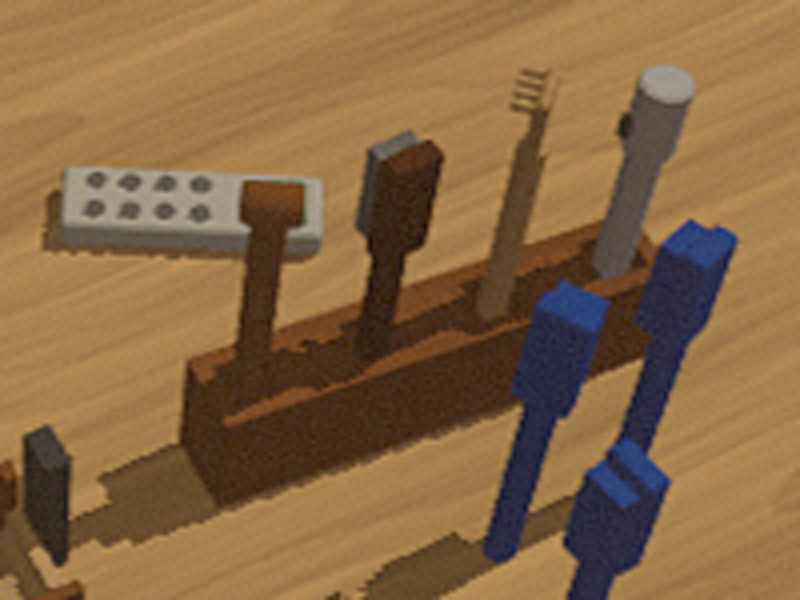

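View pics/sc1.png

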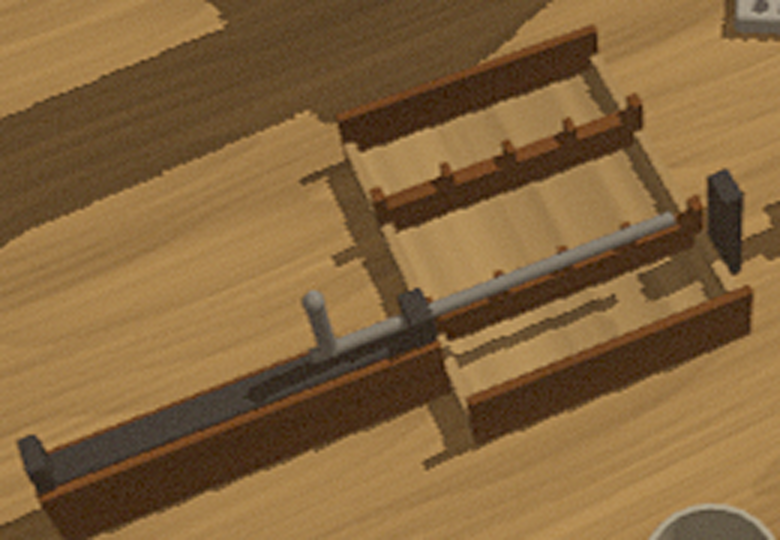

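```bash
python3 - <<'E'
from h import *
f=lambda u,v:(290+(u-1.15)/3.3,210+(v-1.15)/3.3)
P=[onz('top',f(*p),.052) for p in [(62,38),(349,58),(37,416),(326,438)]]
print(np.round(P,4))
c=sum(P)/4; a=(P[0]+P[1]-P[2]-P[3]); yaw=np.arctan2(a[1],a[0]); b=P[0]+P[2]-P[1]-P[3]; yaw2=np.arctan2(-b[0],b[1])
print(c,yaw,yaw2,np.linalg.norm(a)/2,np.linalg.norm(b)/2)
# bolt knob ball
g=lambda u,v:(110+(u-1.5)/4,130+(v-1.5)/4)
s=lambda u,v:(330+(u-1.5)/4,120+(v-1.5)/4)
s1=lambda u,v:(100+(u-1)/3,170+(v-1)/3)
print('knob',onz('top',f(469,149),.13), tri([ray('top',f(469,149)),ray('scene',s1(313,299))]))
print('keeper',onz('top',f(43,122),.09))
H=[onz('top',g(*p),.07) for p in [(137,381),(126,462),(611,431),(601,516)]]
print(np.round(H,4)); b=H[0]+H[1]-H[2]-H[3]; print(sum(H)/4,np.arctan2(-b[0],b[1]),np.linalg.norm(b)/2)
# scene corners
for p in [(192,366),(608,218)]: print(onz('scene',s(*p),.07))
print('scene rack',[np.round(onz('scene',s1(*p),.052),4) for p in [(339,121),(595,28),(751,291),(470,402)]])
# items heads
print('torch',tri([ray('top',g(85,411)),ray('scene',s(666,85))]))
print('mass',tri([ray('top',g(515,458)),ray('scene',s(272,187))]))
print('brush',tri([ray('top',g(382,455)),ray('scene',s(405,150))]))
print('scr',tri([ray('top',g(225,425)),ray('scene',s(535,85))]))
for n,t,q in [('b1',(205,230),(690,240)),('b2',(350,225),(575,303)),('b3',(425,50),(630,470))]: print(n,tri([ray('top',g(*t)),ray('scene',s(*q))]))
for n,t in [('b1',(305,285)),('b2',(435,285)),('b3',(490,142))]: print(n,onz('top',g(*t),0))
print('stand',onz('top',(280,170),.05),'mug',onz('top',(366,146),.09),'remote',onz('top',(224,316),.018))
E
```

```text
[[ 0.609   0.0407  0.052 ]
 [ 0.5966 -0.1576  0.052 ]
 [ 0.3509  0.0554  0.052 ]
 [ 0.3374 -0.1411  0.052 ]]
[ 0.47348942 -0.05065019  0.052     ] -0.06039013692958054 -0.0654830929635584 0.2591032881603362 0.1978728229740982
knob [ 0.5328544 -0.2205174  0.13     ] (array([ 0.53216543, -0.22145866,  0.13210165]), [np.float64(0.0015676209512949664), np.float64(0.0015676209512949634)])
keeper [0.54949539 0.05204651 0.09      ]
[[0.5962 0.4078 0.07  ]
 [0.5509 0.4125 0.07  ]
 [0.5702 0.1429 0.07  ]
 [0.5228 0.1477 0.07  ]]
[0.56002679 0.27774587 0.07      ] -0.10181970931671738 0.266263502378772
[0.52660123 0.14975609 0.07      ]
[0.54782279 0.39958663 0.07      ]
scene rack [array([ 0.3435, -0.1437,  0.052 ]), array([0.3528, 0.0536, 0.052 ]), array([0.6078, 0.0377, 0.052 ]), array([ 0.5949, -0.1581,  0.052 ])]
torch (array([0.57102725, 0.38492953, 0.19482273]), [np.float64(0.00028004888769340953), np.float64(0.00028004888769351475)])
mass (array([0.54841495, 0.17040416, 0.21232849]), [np.float64(0.0012245560508899883), np.float64(0.0012245560508900282)])
brush (array([0.55148235, 0.23949269, 0.20411205]), [np.float64(0.002455589425165055), np.float64(0.0024555894251649833)])
scr (array([0.56274927, 0.30589757, 0.22518609]), [np.float64(0.0006698799322446724), np.float64(0.0006698799322446449)])
b1 (array([0.66001743, 0.32726098, 0.19941322]), [np.float64(0.0003560974632891903), np.float64(0.00035609746328916093)])
b2 (array([0.66388296, 0.25776816, 0.19789015]), [np.float64(0.0007378472910677533), np.float64(0.0007378472910678403)])
b3 (array([0.75115168, 0.22221697, 0.19743459]), [np.float64(6.741216686677377e-05), np.float64(6.741216686671184e-05)])
b1 [0.66034784 0.3358859  0.        ]
b2 [0.66096005 0.25808399 0.        ]
b3 [0.74794694 0.22682133 0.        ]
stand [0.7267509  0.10714126 0.05      ] mug [ 0.77397805 -0.08638195  0.09      ] remote [0.3896818  0.23540817 0.018     ]
```

```bash
python3 - <<'E'
from h import *
o=env.get_obs(); print(np.round(Ro.from_euler('xyz',o['tool_rot']).as_matrix(),3))
E
python3 -m pendant '[{"dz":4},{"dz":8},{"dz":10},{"dx":6,"dz":10},{"dx":12,"dz":10,"dy":5,"az":0.1},{"dx":18,"dz":10,"dy":10,"az":0.2},{"dx":24,"dz":10,"dy":15,"az":0.27},{"dx":28,"dz":10,"dy":21,"az":0.27},{"dx":31,"dz":10,"dy":27,"az":0.27},{"dx":31.2,"dz":10,"dy":31,"az":0.27,"grip":0}]' 40; python3 - <<'E'
from h import *
o=env.get_obs(); print(np.round(Ro.from_euler('xyz',o['tool_rot']).as_matrix(),3),o['tool_pos'],o['qpos'].round(3),o['grip_width'])
E
```

```text
[[-0.     0.923  0.385]
 [ 0.001  0.385 -0.923]
 [-1.     0.    -0.001]]
[[-0.     0.923  0.385]
 [ 0.001  0.385 -0.923]
 [-1.     0.    -0.001]] [ 0.22109455 -0.53055601  0.20322715] [-1.31   0.151  1.438  0.     1.554 -0.134] 0.08524460578026594$[0]: bad value
```

```bash

python3 -m pendant '[{"dx":3,"dy":4,"dz":2,"ax":0,"ay":0,"az":-0.1,"grip":1},{"dx":6,"dy":8,"dz":2,"ax":0,"ay":0,"az":-0.2,"grip":1},{"dx":9,"dy":12,"dz":2,"ax":0,"ay":0,"az":-0.3,"grip":1},{"dx":12,"dy":16,"dz":2,"ax":0,"ay":0,"az":-0.4,"grip":1},{"dx":16,"dy":20,"dz":2,"ax":0,"ay":0,"az":-0.457,"grip":1},{"dx":20,"dy":24,"dz":2,"ax":0,"ay":0,"az":-0.457,"grip":1},{"dx":24,"dy":27,"dz":2,"ax":0,"ay":0,"az":-0.457,"grip":0.3},{"dx":28,"dy":30,"dz":2,"ax":0,"ay":0,"az":-0.457,"grip":0},{"dx":31.2,"dy":30.9,"dz":2,"ax":0,"ay":0,"az":-0.457,"grip":0},{"dx":31.2,"dy":30.9,"dz":2,"ax":0,"ay":0,"az":-0.457,"grip":0}]' 40; python3 - <<'E'
from h import *
o=env.get_obs(); print(np.round(Ro.from_euler('xyz',o['tool_rot']).as_matrix(),3),o['tool_pos'],o['qpos'].round(3),o['grip_width'])
im,C=save('wrist','pics/w1.png')
print(proj('wrist',[.533,-.2215,.13],C))
E
```

```text
time_s: 1.4
tool_pos: [0.5344, -0.2205, 0.2224]
tool_rot: [-2.637, 1.569, 2.016]
ft_force: [-0.4, -0.1, -0.4]
grip_width: 0.0427
[[-0.001  0.998 -0.06 ]
 [ 0.002 -0.06  -0.998]
 [-1.    -0.001 -0.002]] [ 0.53443988 -0.2204581   0.22236504] [-5.250e-01  1.530e-01  1.398e+00  1.000e-03  1.593e+00  1.106e+00] 0.042675965169827135
[323.66734797 237.56367732]
```

View pics/w1.png

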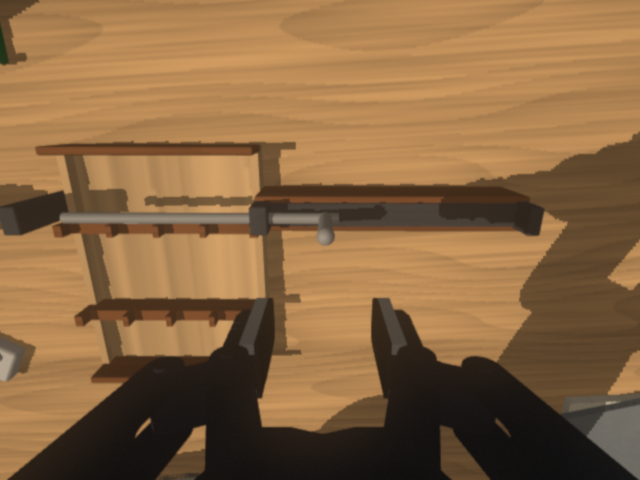

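```bash

python3 -m pendant '[{"dx":0,"dy":0,"dz":-3,"ax":0,"ay":0,"az":0,"grip":0},{"dx":0,"dy":0,"dz":-6,"ax":0,"ay":0,"az":0,"grip":0},{"dx":0,"dy":0,"dz":-9,"ax":0,"ay":0,"az":0,"grip":0},{"dx":0,"dy":0,"dz":-11.8,"ax":0,"ay":0,"az":0,"grip":0},{"dx":0,"dy":0,"dz":-11.8,"ax":0,"ay":0,"az":0,"grip":0},{"dx":0,"dy":0,"dz":-11.8,"ax":0,"ay":0,"az":0,"grip":-1},{"dx":0,"dy":0,"dz":-11.8,"ax":0,"ay":0,"az":0,"grip":-1},{"dx":0,"dy":0,"dz":-11.8,"ax":0,"ay":0,"az":0,"grip":-1},{"dx":0,"dy":0,"dz":-11.8,"ax":0,"ay":0,"az":0,"grip":-1},{"dx":0,"dy":0,"dz":-11.8,"ax":0,"ay":0,"az":0,"grip":-1}]' 40
```

```text
time_s: 2.7
tool_pos: [0.5348, -0.2219, 0.1082]
tool_rot: [1.27, 1.567, -0.362]
ft_force: [-4.4, 1.9, 27.3]
grip_width: 0.0002
```

```bash
python3 - <<'E'
from h import *
im,C=save('wrist','pics/w2.png')
im2,_=save('scene','pics/s2.png'); crop(im2,100,120,360,320,3,'pics/s2c.png')
E
```

```text
(no output)
```

View pics/w2.png

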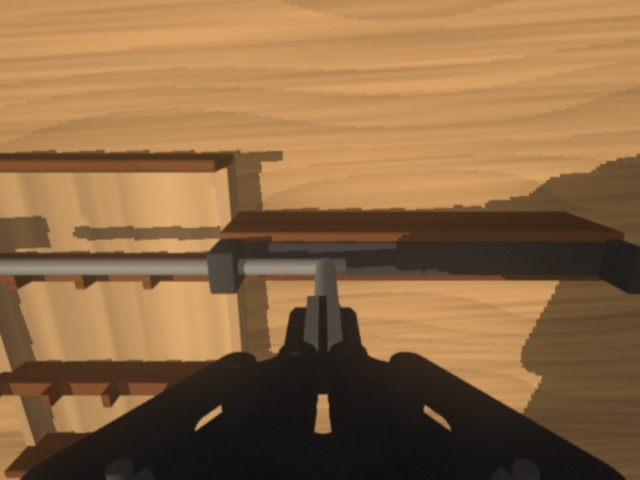

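View pics/s2c.png

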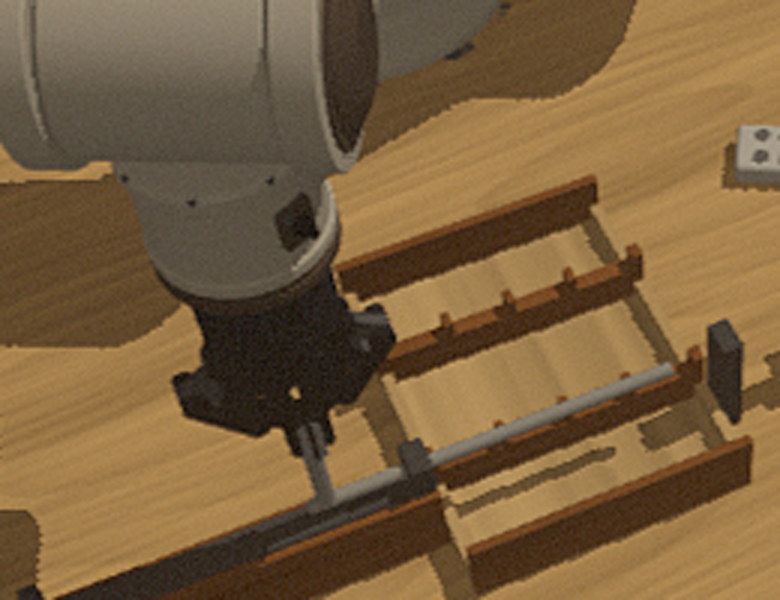

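```bash
python3 - <<'E'
from h import *
C=cam('wrist')
for P in [(.5348,-.2219,.108),(.5348,-.2219,.127),(.533,-.2215,.137),(.533,-.2215,.118),(.533,-.2215,.081)]: print(P,proj('wrist',P,C))
im=env.snapshot('wrist'); crop(im,220,220,420,420,4,'pics/w3.png'); print(env.get_obs()['ft_force'],env.get_obs()['grip_width'])
E
```

```text
(0.5348, -0.2219, 0.108) [321.72394237 288.91016002]
(0.5348, -0.2219, 0.127) [321.67706807 306.54140616]
(0.533, -0.2215, 0.137) [320.99128899 321.08064592]
(0.533, -0.2215, 0.118) [321.11017308 301.08615285]
(0.533, -0.2215, 0.081) [321.28382391 271.88072663]
[-4.786385    2.61730912 28.3638943 ] 0.00041091687275026767
```

View pics/w3.png

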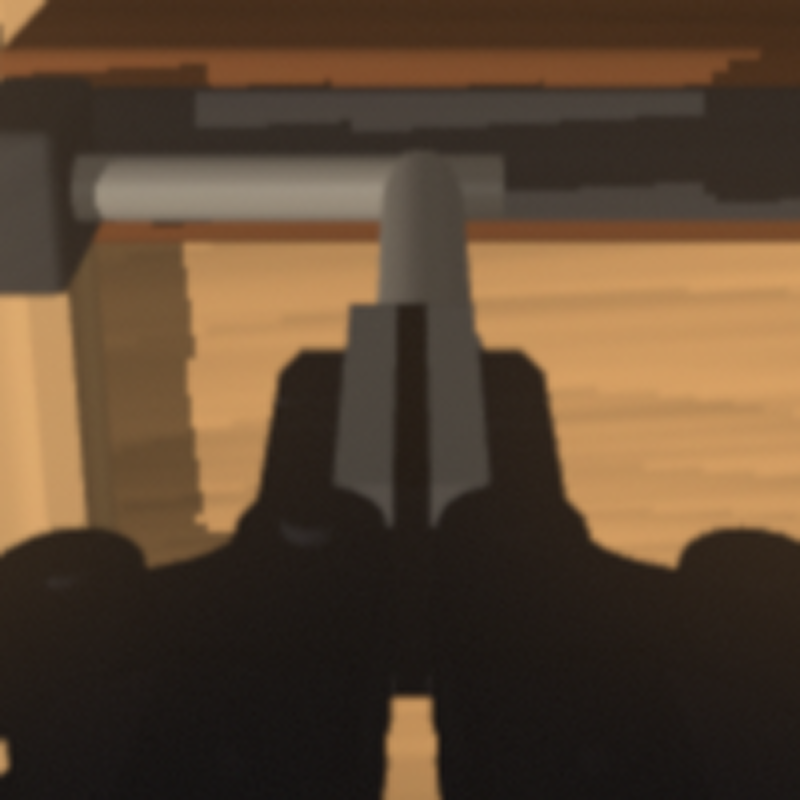

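```bash

python3 -m pendant '[{"dx":0,"dy":0,"dz":0,"ax":0,"ay":0,"az":0,"grip":-0.6},{"dx":0,"dy":0,"dz":0,"ax":0,"ay":0,"az":0,"grip":-0.2},{"dx":0,"dy":0,"dz":0,"ax":0,"ay":0,"az":0,"grip":0},{"dx":0,"dy":0,"dz":0,"ax":0,"ay":0,"az":0,"grip":0},{"dx":0,"dy":0,"dz":0,"ax":0,"ay":0,"az":0,"grip":0},{"dx":0,"dy":0,"dz":0,"ax":0,"ay":0,"az":0,"grip":0},{"dx":0,"dy":0,"dz":0,"ax":0,"ay":0,"az":0,"grip":0},{"dx":0,"dy":0,"dz":0,"ax":0,"ay":0,"az":0,"grip":0},{"dx":0,"dy":0,"dz":0,"ax":0,"ay":0,"az":0,"grip":0},{"dx":0,"dy":0,"dz":0,"ax":0,"ay":0,"az":0,"grip":0}]' 40
python3 - <<'E'
from h import *
im,C=save('wrist','pics/w4.png'); crop(im,170,220,470,445,2.6,'pics/w4c.png'); print(proj('wrist',(.533,-.2215,.13),C))
E
```

```text
time_s: 4.1
tool_pos: [0.5348, -0.2219, 0.1082]
tool_rot: [1.264, 1.567, -0.367]
ft_force: [0.2, 0.5, 0.1]
grip_width: 0.0426
[321.07242489 313.18335293]
```

View pics/w4c.png

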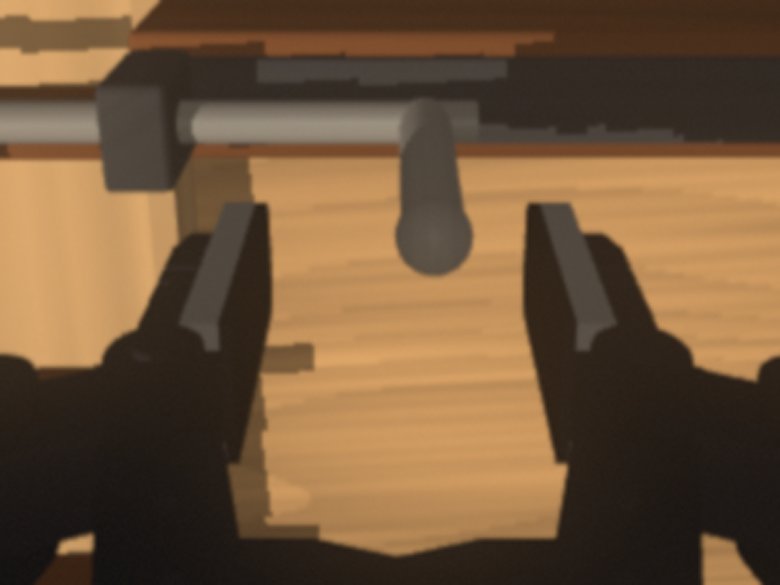

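```bash

python3 -m pendant '[{"dx":0,"dy":0,"dz":3,"ax":0,"ay":0,"az":0,"grip":0},{"dx":0,"dy":0,"dz":6,"ax":0,"ay":0,"az":0,"grip":0},{"dx":0,"dy":0,"dz":6,"ax":0,"ay":0,"az":0,"grip":-1},{"dx":0,"dy":0,"dz":6,"ax":0,"ay":0,"az":0,"grip":-1},{"dx":0,"dy":0,"dz":6,"ax":0,"ay":0,"az":0,"grip":-1},{"dx":0,"dy":0,"dz":6,"ax":0,"ay":0,"az":0,"grip":-1},{"dx":0,"dy":0,"dz":6,"ax":0,"ay":0,"az":0,"grip":-1},{"dx":0,"dy":0,"dz":6,"ax":0,"ay":0,"az":0,"grip":-1},{"dx":0,"dy":0,"dz":6,"ax":0,"ay":0,"az":0,"grip":-1},{"dx":0,"dy":0,"dz":6,"ax":0,"ay":0,"az":0,"grip":-1}]' 40
python3 - <<'E'
from h import *
im,C=save('wrist','pics/w5.png'); crop(im,170,170,470,395,2.6,'pics/w5c.png')
p=env.get_obs()['tool_pos']
for d in [(0,0,0),(.011,0,0),(.011,0,.019),(-.011,0,0)]: print(d,proj('wrist',p+np.array(d),C))
im2,_=save('scene','pics/s5.png'); crop(im2,100,120,360,320,3,'pics/s5c.png'); print(proj('scene',p))
E
```

```text
time_s: 5.4
tool_pos: [0.5348, -0.2219, 0.1683]
tool_rot: [1.262, 1.567, -0.37]
ft_force: [0.2, -0.1, 0.1]
grip_width: -0.0002
(0, 0, 0) [321.65907268 289.12732928]
(0.011, 0, 0) [320.34370251 269.38520388]
(0.011, 0, 0.019) [320.14577711 285.26746064]
(-0.011, 0, 0) [322.92727244 308.16148373]
[201.58710133 259.12736161]
```

View pics/w5c.png

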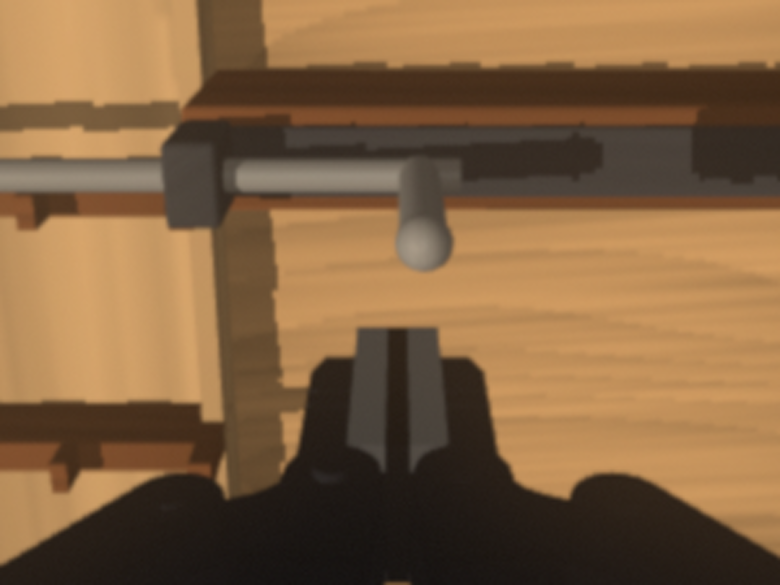

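View pics/s5c.png

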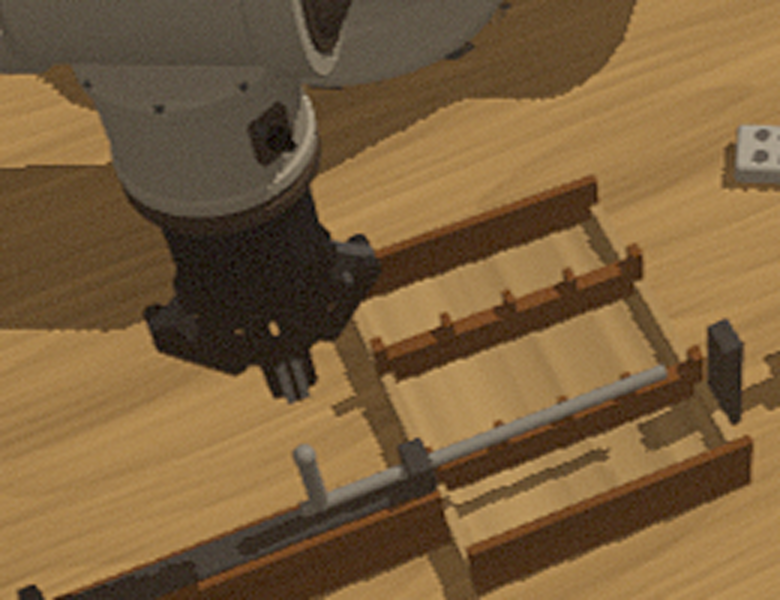

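```bash

python3 - <<'E'
from h import *
o=env.get_obs();p=o['tool_pos'];R=Ro.from_euler('xyz',o['tool_rot']).as_matrix()
im=env.snapshot('scene').copy(); s=10;x0,y0=170,225
c=cv2.resize(im[y0:y0+60,x0:x0+70],None,fx=s,fy=s,interpolation=cv2.INTER_CUBIC)
for d,col in [((0,0,0),(255,0,0)),((0,.011,0),(0,255,0)),((0,-.011,0),(0,0,255)),((-.019,0,0),(255,255,0)),((-.073,0,0),(255,0,255))]:
    q=proj('scene',p+R@np.array(d)); print(d,q); cv2.circle(c,(int((q[0]+.5-x0)*s),int((q[1]+.5-y0)*s)),4,col,-1)
cv2.imwrite('pics/s6.png',c[:,:,::-1])
# knob again in all
E
```

```text
(0, 0, 0) [201.58498718 259.12427995]
(0, 0.011, 0) [203.56690874 263.84375237]
(0, -0.011, 0) [199.62588271 254.45914095]
(-0.019, 0, 0) [199.58208098 252.8180102 ]
(-0.073, 0, 0) [193.53777404 233.78714895]
```

View pics/s6.png

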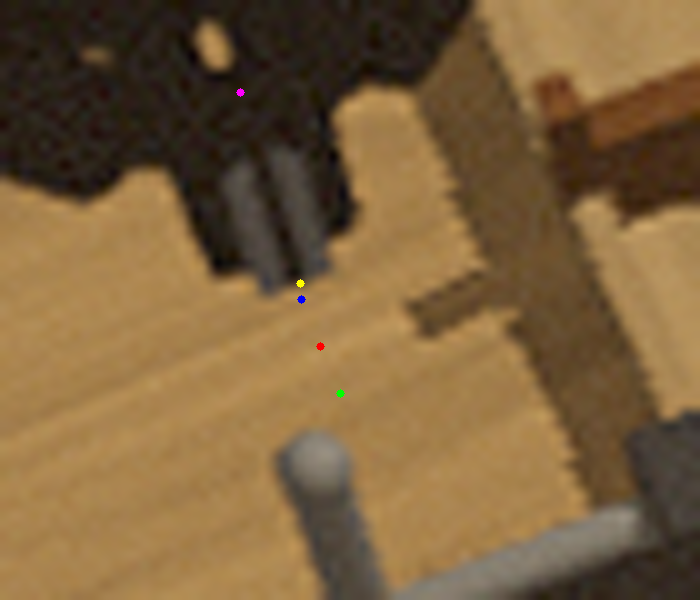

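```bash

python3 - <<'E'
from h import *
print(onz('wrist',(332.6,263),.13), onz('scene',(170+31.5-.5,225+46-.5),.13), env.get_obs()['tool_pos'])
E
```

```text
[ 0.53388864 -0.22850525  0.13      ] [ 0.52953085 -0.22828157  0.13      ] [ 0.53478393 -0.22186593  0.16827652]
```

```bash

python3 -m pendant '[{"dx":0,"dy":-0.6,"dz":0,"ax":0,"ay":0,"az":0,"grip":0},{"dx":-0.1,"dy":-0.6,"dz":0,"ax":0,"ay":0,"az":0,"grip":0},{"dx":-0.1,"dy":-0.6,"dz":-3,"ax":0,"ay":0,"az":0,"grip":0},{"dx":-0.1,"dy":-0.6,"dz":-6,"ax":0,"ay":0,"az":0,"grip":0},{"dx":-0.1,"dy":-0.6,"dz":-8.3,"ax":0,"ay":0,"az":0,"grip":0},{"dx":-0.1,"dy":-0.6,"dz":-8.3,"ax":0,"ay":0,"az":0,"grip":0},{"dx":-0.1,"dy":-0.6,"dz":-8.3,"ax":0,"ay":0,"az":0,"grip":-1},{"dx":-0.1,"dy":-0.6,"dz":-8.3,"ax":0,"ay":0,"az":0,"grip":-1},{"dx":-0.1,"dy":-0.6,"dz":-8.3,"ax":0,"ay":0,"az":0,"grip":-1},{"dx":-0.1,"dy":-0.6,"dz":-8.3,"ax":0,"ay":0,"az":0,"grip":-1}]' 40
python3 - <<'E'
from h import *
im,C=save('wrist','pics/w7.png')
E
```

```text
time_s: 6.8
tool_pos: [0.5343, -0.2282, 0.0866]
tool_rot: [1.197, 1.565, -0.434]
ft_force: [-0.2, -0.5, 7.2]
grip_width: 0.0108
```

View pics/w7.png

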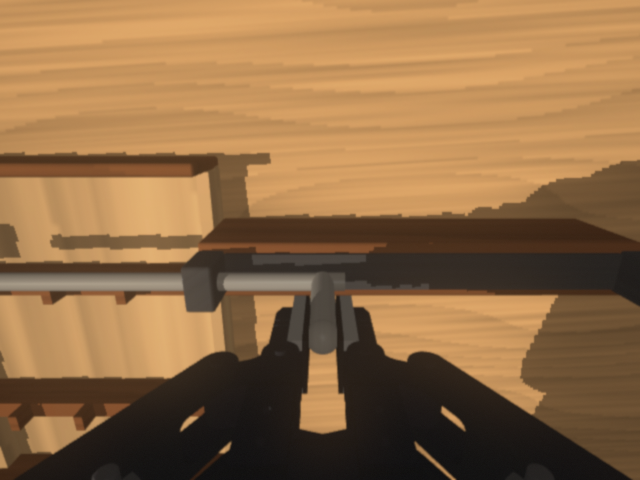

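```bash

python3 -m pendant '[{"dx":-0.15,"dy":-2,"dz":0,"ax":0,"ay":0,"az":0,"grip":-1},{"dx":-0.25,"dy":-4,"dz":0,"ax":0,"ay":0,"az":0,"grip":-1},{"dx":-0.4,"dy":-6,"dz":0,"ax":0,"ay":0,"az":0,"grip":-1},{"dx":-0.5,"dy":-8,"dz":0,"ax":0,"ay":0,"az":0,"grip":-1},{"dx":-0.6,"dy":-10,"dz":0,"ax":0,"ay":0,"az":0,"grip":-1},{"dx":-0.75,"dy":-12,"dz":0,"ax":0,"ay":0,"az":0,"grip":-1},{"dx":-0.9,"dy":-14,"dz":0,"ax":0,"ay":0,"az":0,"grip":-1},{"dx":-0.95,"dy":-15,"dz":0,"ax":0,"ay":0,"az":0,"grip":-1},{"dx":-1,"dy":-15.4,"dz":0,"ax":0,"ay":0,"az":0,"grip":-1},{"dx":-1,"dy":-15.4,"dz":0,"ax":0,"ay":0,"az":0,"grip":-1}]' 40
python3 - <<'E'
from h import *
im,C=save('wrist','pics/w8.png')
E
```

```text
time_s: 8.1
tool_pos: [0.5247, -0.3831, 0.0867]
tool_rot: [1.127, 1.563, -0.505]
ft_force: [6.2, -2.2, -0.3]
grip_width: 0.0111
```

View pics/w8.png

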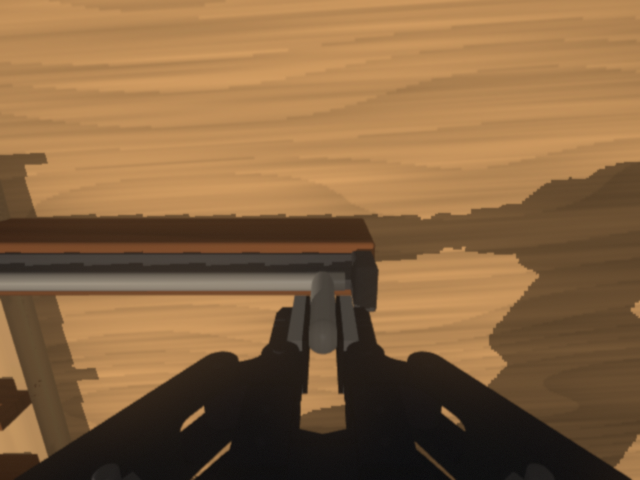

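```bash

python3 -m pendant '[{"dx":0,"dy":-0.2,"dz":0,"ax":0,"ay":0,"az":0,"grip":-1},{"dx":0,"dy":-0.4,"dz":0,"ax":0,"ay":0,"az":0,"grip":-1},{"dx":0,"dy":-0.4,"dz":0,"ax":0,"ay":0,"az":0,"grip":-1},{"dx":0,"dy":-0.4,"dz":0,"ax":0,"ay":0,"az":0,"grip":-0.5},{"dx":0,"dy":-0.4,"dz":0,"ax":0,"ay":0,"az":0,"grip":-0.3},{"dx":0,"dy":-0.4,"dz":0,"ax":0,"ay":0,"az":0,"grip":-0.3},{"dx":0,"dy":-0.4,"dz":3,"ax":0,"ay":0,"az":0,"grip":-0.3},{"dx":0,"dy":-0.4,"dz":6,"ax":0,"ay":0,"az":0,"grip":0},{"dx":0,"dy":-0.4,"dz":9,"ax":0,"ay":0,"az":0,"grip":0},{"dx":0,"dy":-0.4,"dz":12,"ax":0,"ay":0,"az":0,"grip":0}]' 40
python3 - <<'E'
from h import *
im,C=save('wrist','pics/w9.png')
print(env.get_obs()['qpos'].round(3))
E
```

```text
time_s: 9.4
tool_pos: [0.5245, -0.3872, 0.2077]
tool_rot: [1.085, 1.563, -0.547]
ft_force: [-0.8, -0.4, -0.1]
grip_width: 0.0425
[-0.755  0.303  1.235  0.002  1.591  0.877]
```

View pics/w9.png

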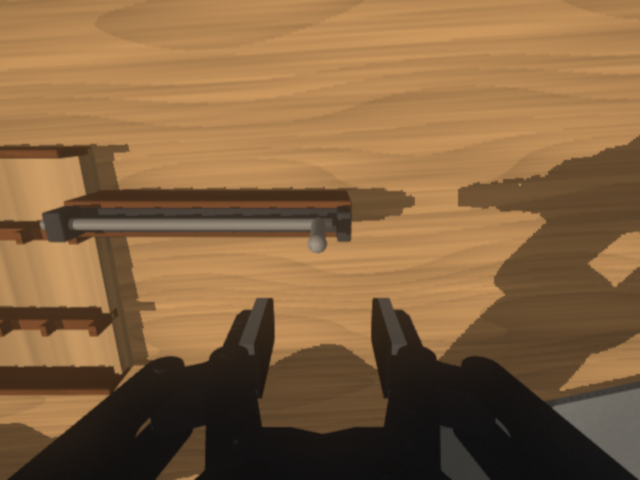

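```bash

python3 -m pendant '[{"dx":-1,"dy":2,"dz":3,"ax":0,"ay":0,"az":0.1,"grip":0},{"dx":-3,"dy":6,"dz":6,"ax":0,"ay":0,"az":0.2,"grip":0},{"dx":-5,"dy":10,"dz":9,"ax":0,"ay":0,"az":0.3,"grip":0},{"dx":-7,"dy":14,"dz":12,"ax":0,"ay":0,"az":0.4,"grip":0},{"dx":-9,"dy":18,"dz":12,"ax":0,"ay":0,"az":0.5,"grip":0},{"dx":-10,"dy":22,"dz":12,"ax":0,"ay":0,"az":0.6,"grip":0},{"dx":-11,"dy":26,"dz":12,"ax":0,"ay":0,"az":0.7,"grip":0},{"dx":-12,"dy":30,"dz":12,"ax":0,"ay":0,"az":0.78,"grip":0},{"dx":-12,"dy":34,"dz":12,"ax":0,"ay":0,"az":0.78,"grip":0},{"dx":-12,"dy":34,"dz":12,"ax":0,"ay":0,"az":0.78,"grip":0}]' 40
python3 - <<'E'
from h import *
o=env.get_obs(); print(o['qpos'].round(3)); print(Ro.from_euler('xyz',o['tool_rot']).as_matrix().round(3))
E
```

```text
time_s: 10.7
tool_pos: [0.405, -0.0461, 0.3326]
tool_rot: [0.969, 1.557, 0.12]
ft_force: [-0.5, 0.7, -0.1]
grip_width: 0.0429
[-0.308 -0.223  1.542  0.006  1.811  0.543]
[[ 0.013  0.751  0.661]
 [ 0.002  0.661 -0.751]
 [-1.     0.011  0.008]]
```

```bash

python3 -m pendant '[{"dx":1,"dy":1,"dz":0,"ax":0.1,"ay":-0.113,"az":0,"grip":0},{"dx":2,"dy":2,"dz":0,"ax":0.2,"ay":-0.227,"az":0,"grip":0},{"dx":3,"dy":3,"dz":0,"ax":0.3,"ay":-0.34,"az":0,"grip":0},{"dx":4,"dy":4,"dz":0,"ax":0.4,"ay":-0.454,"az":0,"grip":0},{"dx":5,"dy":5,"dz":0,"ax":0.5,"ay":-0.568,"az":0,"grip":0},{"dx":6,"dy":6,"dz":0,"ax":0.6,"ay":-0.681,"az":0,"grip":0},{"dx":6,"dy":6,"dz":0,"ax":0.6,"ay":-0.681,"az":0,"grip":0},{"dx":6,"dy":6,"dz":0,"ax":0.6,"ay":-0.681,"az":0,"grip":0},{"dx":6,"dy":6,"dz":0,"ax":0.6,"ay":-0.681,"az":0,"grip":0},{"dx":6,"dy":6,"dz":0,"ax":0.6,"ay":-0.681,"az":0,"grip":0}]' 40
python3 - <<'E'
from h import *
o=env.get_obs(); print(o['qpos'].round(3)); print(Ro.from_euler('xyz',o['tool_rot']).as_matrix().round(3))
E
```

```text
time_s: 11.95
tool_pos: [0.4651, 0.0141, 0.333]
tool_rot: [1.564, 0.653, 0.713]
ft_force: [0.2, 0.6, 0.6]
grip_width: 0.0428
[-0.837 -0.448  1.969  0.918  1.585  0.046]
[[ 0.601  0.455  0.657]
 [ 0.52   0.402 -0.754]
 [-0.608  0.794  0.005]]
```

```bash

python3 -m pendant '[{"dx":1,"dy":1.5,"dz":0,"ax":0.07,"ay":-0.08,"az":0,"grip":0},{"dx":2,"dy":3,"dz":-1,"ax":0.14,"ay":-0.16,"az":0,"grip":0},{"dx":3,"dy":5,"dz":-2,"ax":0.21,"ay":-0.24,"az":0,"grip":0},{"dx":4,"dy":7,"dz":-4,"ax":0.29,"ay":-0.33,"az":0,"grip":0},{"dx":5,"dy":9,"dz":-6,"ax":0.36,"ay":-0.41,"az":0,"grip":0},{"dx":5.2,"dy":11,"dz":-8,"ax":0.432,"ay":-0.491,"az":0,"grip":0},{"dx":5.2,"dy":12.9,"dz":-10,"ax":0.432,"ay":-0.491,"az":0,"grip":0},{"dx":5.2,"dy":12.9,"dz":-10,"ax":0.432,"ay":-0.491,"az":0,"grip":0},{"dx":5.2,"dy":12.9,"dz":-10,"ax":0.432,"ay":-0.491,"az":0,"grip":0},{"dx":5.2,"dy":12.9,"dz":-10,"ax":0.432,"ay":-0.491,"az":0,"grip":0}]' 40
python3 - <<'E'
from h import *
o=env.get_obs(); print(o['qpos'].round(3)); print(Ro.from_euler('xyz',o['tool_rot']).as_matrix().round(3))
im,C=save('wrist','pics/w10.png'); im,C=save('scene','pics/s10.png')
E
```

```text
time_s: 13.2
tool_pos: [0.5175, 0.1425, 0.2341]
tool_rot: [1.567, -0.001, 0.715]
ft_force: [0.0, 0.5, -0.7]
grip_width: 0.0427
[-0.622 -0.1    2.454  1.739  1.407 -0.8  ]
[[ 0.755 -0.003  0.655]
 [ 0.655  0.002 -0.755]
 [ 0.001  1.     0.004]]
```

View pics/w10.png

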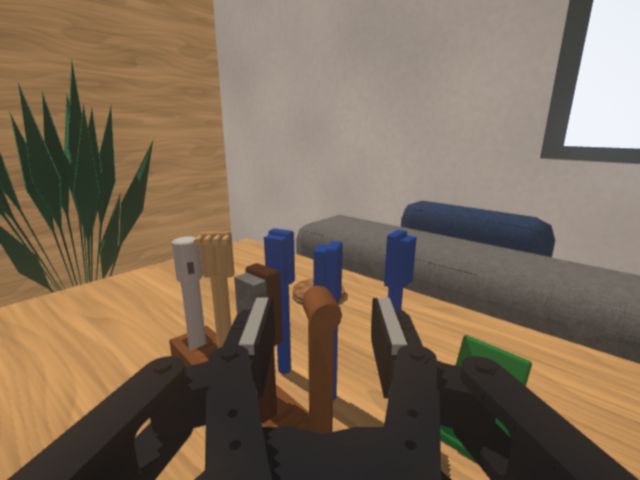

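View pics/s10.png

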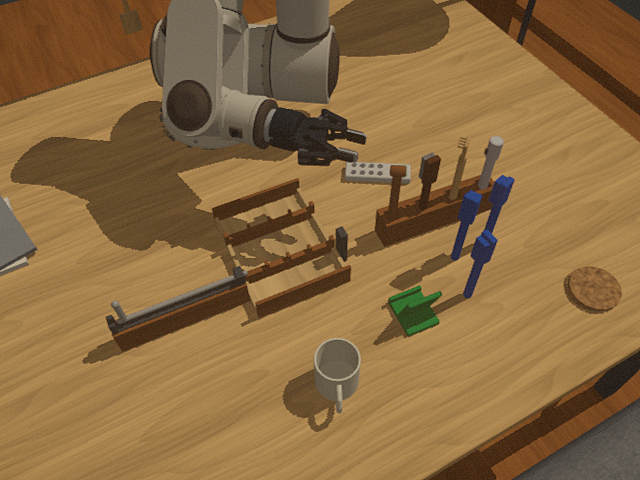

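```bash

python3 - <<'E'
from h import *
C=cam('wrist')
for z in (.21,.16,.12,.09): print(z,proj('wrist',(.548,.1705,z),C))
for z in (.07,): print([proj('wrist',(x,y,z),C).round(0) for x,y in [(.5228,.1477),(.5702,.143)]])
E
```

```text
0.21 [319.49647879 292.54778618]
0.16 [319.46363849 358.43614839]
0.12 [319.44019181 405.47783488]
0.09 [319.42402687 437.90997871]
[array([320., 503.]), array([366., 460.])]
```

```bash

python3 -m pendant '[{"dx":0,"dy":0,"dz":-4,"ax":0,"ay":0,"az":0,"grip":0},{"dx":0,"dy":0,"dz":-8,"ax":0,"ay":0,"az":0,"grip":0},{"dx":0,"dy":0,"dz":-11.8,"ax":0,"ay":0,"az":0,"grip":0},{"dx":0,"dy":0,"dz":-11.8,"ax":0,"ay":0,"az":0,"grip":0},{"dx":1.5,"dy":1.3,"dz":-11.8,"ax":0,"ay":0,"az":0,"grip":0},{"dx":3,"dy":2.6,"dz":-11.8,"ax":0,"ay":0,"az":0,"grip":0},{"dx":4.5,"dy":3.9,"dz":-11.8,"ax":0,"ay":0,"az":0,"grip":0},{"dx":6,"dy":5.2,"dz":-11.8,"ax":0,"ay":0,"az":0,"grip":0},{"dx":6.8,"dy":5.9,"dz":-11.8,"ax":0,"ay":0,"az":0,"grip":0},{"dx":6.8,"dy":5.9,"dz":-11.8,"ax":0,"ay":0,"az":0,"grip":0}]' 60
python3 - <<'E'
from h import *
o=env.get_obs(); print(o['qpos'].round(3))
im,C=save('wrist','pics/w11.png'); im,C=save('scene','pics/s11.png'); crop(im,330,120,530,270,4,'pics/s11c.png')
E
```

```text
time_s: 14.55
tool_pos: [0.5855, 0.2019, 0.1177]
tool_rot: [1.566, -0.003, 0.715]
ft_force: [-0.9, 1.1, -0.5]
grip_width: 0.0425
[-0.327  0.387  2.347  2.064  1.372 -1.22 ]
```

View pics/w11.png

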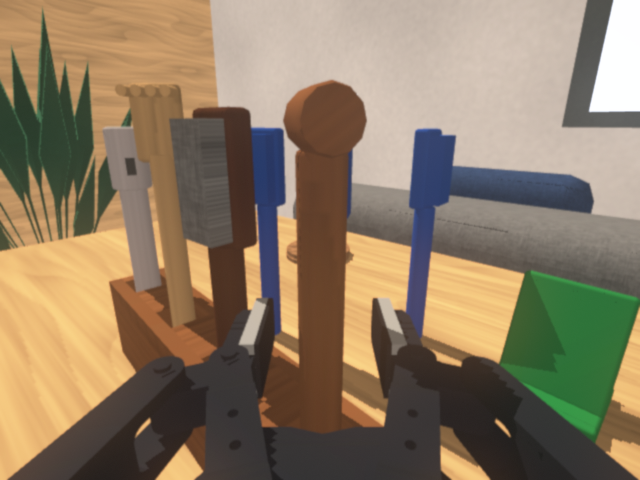

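View pics/s11c.png

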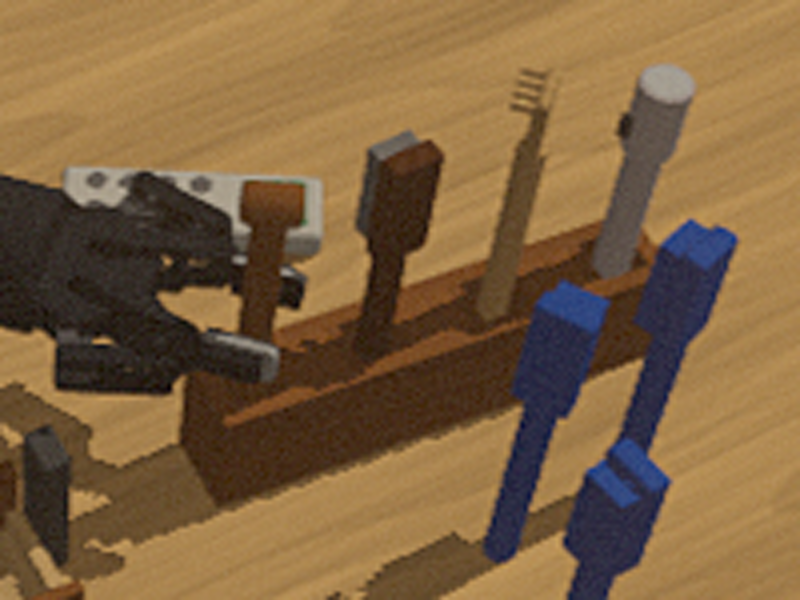

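```bash

python3 -m pendant '[{"dx":0,"dy":0,"dz":0,"ax":0,"ay":0,"az":0,"grip":-1},{"dx":0,"dy":0,"dz":0,"ax":0,"ay":0,"az":0,"grip":-1},{"dx":0,"dy":0,"dz":0,"ax":0,"ay":0,"az":0,"grip":-1},{"dx":0,"dy":0,"dz":0,"ax":0,"ay":0,"az":0,"grip":-1},{"dx":0,"dy":0,"dz":1,"ax":0,"ay":0,"az":0,"grip":-1},{"dx":0,"dy":0,"dz":3,"ax":0,"ay":0,"az":0,"grip":-1},{"dx":0,"dy":0,"dz":5,"ax":0,"ay":0,"az":0,"grip":-1},{"dx":0,"dy":0,"dz":7,"ax":0,"ay":0,"az":0,"grip":-1},{"dx":0,"dy":0,"dz":9,"ax":0,"ay":0,"az":0,"grip":-1},{"dx":0,"dy":0,"dz":9.5,"ax":0,"ay":0,"az":0,"grip":-1}]' 80
python3 - <<'E'
from h import *
o=env.get_obs(); print(o['qpos'].round(3))
im,C=save('wrist','pics/w12.png'); im,C=save('scene','pics/s12.png'); crop(im,330,60,530,210,4,'pics/s12c.png')
E
```

```text
time_s: 15.9
tool_pos: [0.585, 0.2014, 0.2132]
tool_rot: [1.565, -0.003, 0.714]
ft_force: [0.7, 0.8, -0.8]
grip_width: 0.0155
[-0.328  0.084  2.347  1.989  1.238 -0.938]
```

View pics/w12.png

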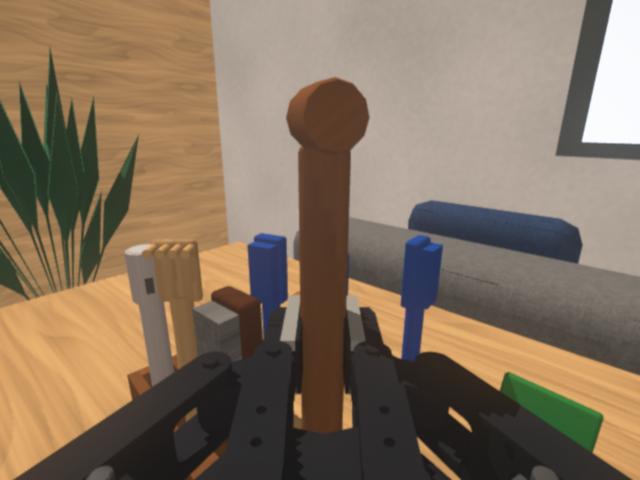

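View pics/s12c.png

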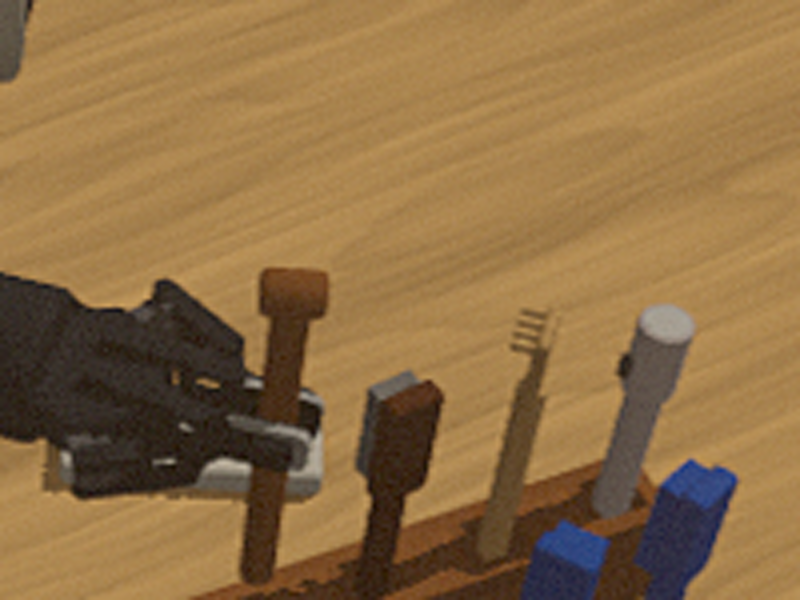

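```bash

python3 -m pendant '[{"dx":-0.5,"dy":-1,"dz":2,"ax":-0.05,"ay":0.06,"az":0,"grip":-1},{"dx":-1.5,"dy":-2.5,"dz":4,"ax":-0.15,"ay":0.175,"az":0,"grip":-1},{"dx":-2.5,"dy":-4,"dz":6,"ax":-0.25,"ay":0.29,"az":0,"grip":-1},{"dx":-3.5,"dy":-6,"dz":8,"ax":-0.35,"ay":0.405,"az":0,"grip":-1},{"dx":-4.5,"dy":-8,"dz":9,"ax":-0.45,"ay":0.52,"az":0,"grip":-1},{"dx":-5.5,"dy":-10,"dz":9,"ax":-0.55,"ay":0.635,"az":0,"grip":-1},{"dx":-6.5,"dy":-12,"dz":9,"ax":-0.65,"ay":0.75,"az":0,"grip":-1},{"dx":-7.5,"dy":-13,"dz":9,"ax":-0.75,"ay":0.865,"az":0,"grip":-1},{"dx":-8.5,"dy":-14,"dz":9,"ax":-0.85,"ay":0.98,"az":0,"grip":-1},{"dx":-8.5,"dy":-14,"dz":9,"ax":-0.95,"ay":1.095,"az":0,"grip":-1}]' 80
python3 - <<'E'
from h import *
o=env.get_obs(); print(o['qpos'].round(3),Ro.from_euler('xyz',o['tool_rot']).as_matrix().round(3))
E
```

```text
time_s: 17.25
tool_pos: [0.4996, 0.0608, 0.3017]
tool_rot: [1.568, 1.453, 0.716]
ft_force: [0.4, -0.3, -1.3]
grip_width: 0.0156
[-0.092 -0.085  1.49   0.085  1.655  0.77 ] [[ 0.088  0.747  0.659]
 [ 0.077  0.654 -0.752]
 [-0.993  0.117  0.   ]]
```

```bash
cat >> h.py <<'E'
RACK=np.array([.475,-.051]); RY=-.063
def rackxy(x,y): c,s=np.cos(RY),np.sin(RY); return RACK+np.array([c*x-s*y,s*x+c*y])
def torack(P): c,s=np.cos(RY),np.sin(RY); d=np.asarray(P)[:2]-RACK; return np.array([c*d[0]+s*d[1],-s*d[0]+c*d[1]])
def down(yaw=RY): # tool down, tool y = heading yaw
    return np.array([[0,np.cos(yaw),np.sin(yaw)],[0,np.sin(yaw),-np.cos(yaw)],[-1,0,0]])
def horiz(yaw): return np.array([[np.cos(yaw),0,np.sin(yaw)],[np.sin(yaw),0,-np.cos(yaw)],[0,1,0]])
def delta(pos,R):
    o=env.get_obs(); R0=Ro.from_euler('xyz',o['tool_rot']).as_matrix()
    print('cm',((np.array(pos)-o['tool_pos'])*100).round(2),'rv',Ro.from_matrix(R@R0.T).as_rotvec().round(3),'|rv|',np.linalg.norm(Ro.from_matrix(R@R0.T).as_rotvec()).round(3))
E
python3 - <<'E'
from h import *
p=rackxy(.008,-.069); delta([*p,.2],down())
E
```

```text
cm [ -2.1  -18.11 -10.17] rv [-0.038  0.114 -0.781] |rv| 0.79
```

```bash

python3 -m pendant '[{"dx":0,"dy":-2,"dz":0,"ax":-0.005,"ay":0.015,"az":-0.1,"grip":-1},{"dx":0,"dy":-4,"dz":0,"ax":-0.01,"ay":0.03,"az":-0.2,"grip":-1},{"dx":0,"dy":-7,"dz":0,"ax":-0.015,"ay":0.044,"az":-0.3,"grip":-1},{"dx":-0.5,"dy":-10,"dz":0,"ax":-0.02,"ay":0.06,"az":-0.41,"grip":-1},{"dx":-1,"dy":-13,"dz":-2,"ax":-0.025,"ay":0.075,"az":-0.52,"grip":-1},{"dx":-1.5,"dy":-16,"dz":-4,"ax":-0.03,"ay":0.09,"az":-0.62,"grip":-1},{"dx":-2.1,"dy":-18.1,"dz":-6,"ax":-0.036,"ay":0.107,"az":-0.73,"grip":-1},{"dx":-2.1,"dy":-18.1,"dz":-8,"ax":-0.038,"ay":0.114,"az":-0.781,"grip":-1},{"dx":-2.1,"dy":-18.1,"dz":-10.2,"ax":-0.038,"ay":0.114,"az":-0.781,"grip":-1},{"dx":-2.1,"dy":-18.1,"dz":-10.2,"ax":-0.038,"ay":0.114,"az":-0.781,"grip":-1}]' 80
python3 - <<'E'
from h import *
o=env.get_obs(); print(o['qpos'].round(3),Ro.from_euler('xyz',o['tool_rot']).as_matrix().round(3))
im,C=save('wrist','pics/w13.png'); im,C=save('scene','pics/s13.png'); im,C=save('top','pics/t13.png')
E
```

```text
time_s: 18.5
tool_pos: [0.4777, -0.1198, 0.1974]
tool_rot: [-2.037, 1.566, 2.613]
ft_force: [0.2, -0.8, -1.7]
grip_width: 0.0157
[-4.030e-01 -1.700e-02  1.628e+00  1.000e-03  1.535e+00  1.230e+00] [[-0.004  0.998 -0.062]
 [ 0.003 -0.062 -0.998]
 [-1.    -0.005 -0.002]]
```

View pics/w13.png

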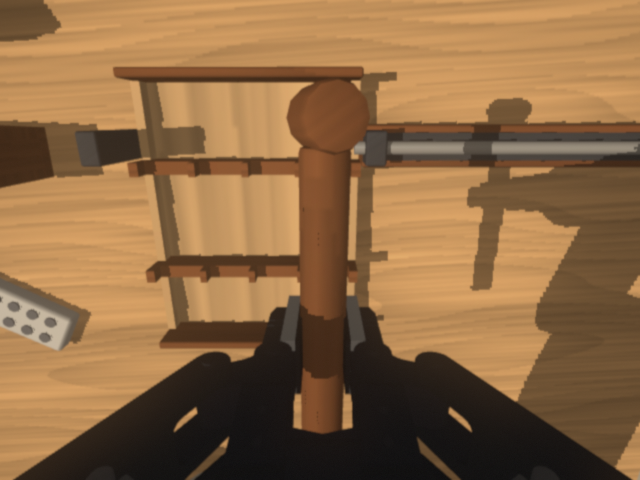

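View pics/s13.png

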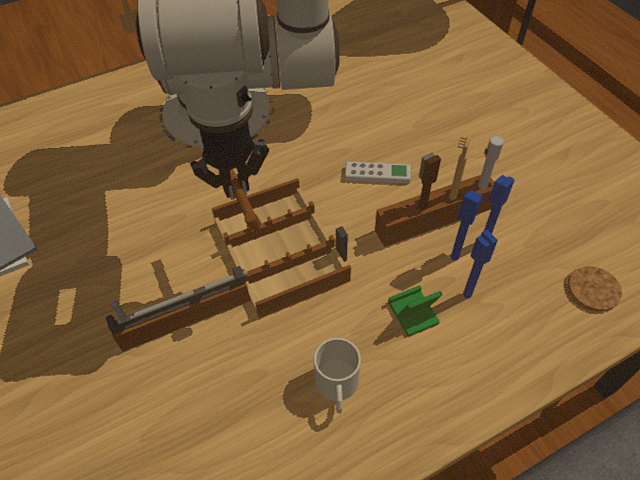

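```bash

python3 -m pendant '[{"dx":0.1,"dy":-0.05,"dz":-3,"ax":0,"ay":0,"az":0,"grip":-1},{"dx":0.1,"dy":-0.05,"dz":-6,"ax":0,"ay":0,"az":0,"grip":-1},{"dx":0.1,"dy":-0.05,"dz":-9,"ax":0,"ay":0,"az":0,"grip":-1},{"dx":0.1,"dy":-0.05,"dz":-12,"ax":0,"ay":0,"az":0,"grip":-1},{"dx":0.1,"dy":-0.05,"dz":-14,"ax":0,"ay":0,"az":0,"grip":-1},{"dx":0.1,"dy":-0.05,"dz":-16,"ax":0,"ay":0,"az":0,"grip":-1},{"dx":0.1,"dy":-0.05,"dz":-17.5,"ax":0,"ay":0,"az":0,"grip":-1},{"dx":0.1,"dy":-0.05,"dz":-18.2,"ax":0,"ay":0,"az":0,"grip":-1},{"dx":0.1,"dy":-0.05,"dz":-18.5,"ax":0,"ay":0,"az":0,"grip":-1},{"dx":0.1,"dy":-0.05,"dz":-18.5,"ax":0,"ay":0,"az":0,"grip":-1}]' 80
python3 - <<'E'
from h import *
o=env.get_obs()
im,C=save('wrist','pics/w14.png'); im,C=save('scene','pics/s14.png'); crop(im,180,120,380,270,4,'pics/s14c.png')
E
```

```text
time_s: 19.9
tool_pos: [0.4801, -0.1208, 0.0156]
tool_rot: [2.013, 1.57, 0.38]
ft_force: [-0.8, 0.4, -1.0]
grip_width: 0.0159
```

View pics/w14.png

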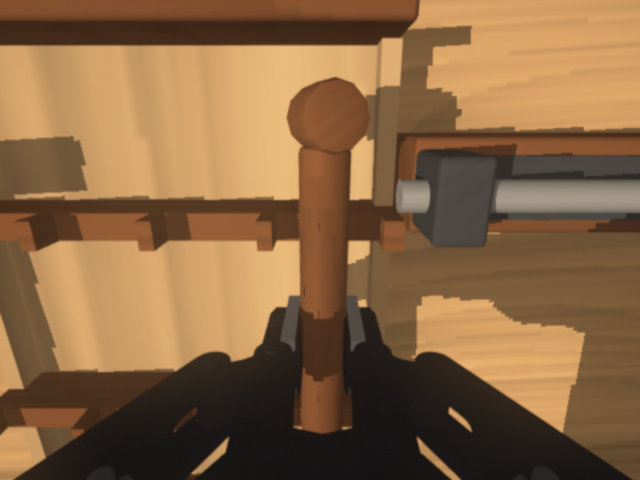

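View pics/s14c.png

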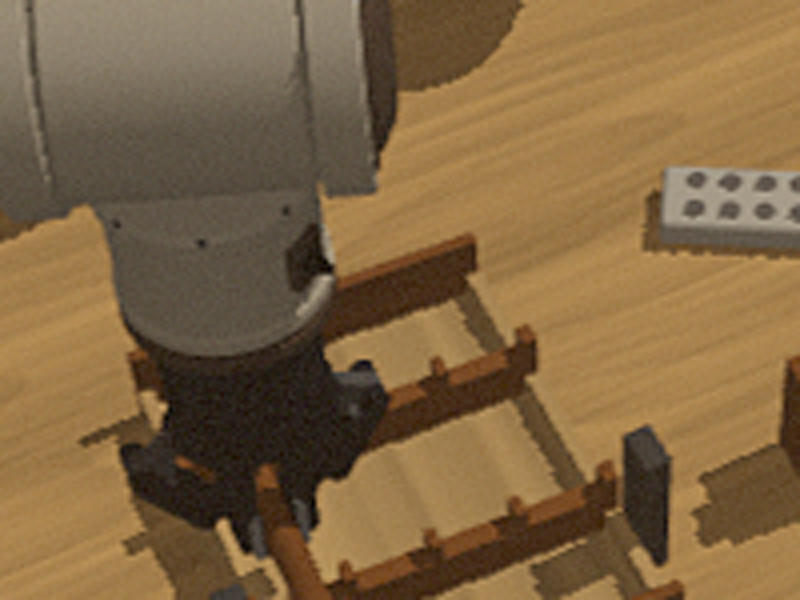

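```bash

python3 -m pendant '[{"dx":0,"dy":0,"dz":-0.3,"ax":0,"ay":0,"az":0,"grip":-1},{"dx":0,"dy":0,"dz":-0.6,"ax":0,"ay":0,"az":0,"grip":-1},{"dx":0,"dy":0,"dz":-0.9,"ax":0,"ay":0,"az":0,"grip":-1},{"dx":0,"dy":0,"dz":-1.1,"ax":0,"ay":0,"az":0,"grip":-1},{"dx":0,"dy":0,"dz":-1.1,"ax":0,"ay":0,"az":0,"grip":-1},{"dx":0,"dy":0,"dz":-1.1,"ax":0,"ay":0,"az":0,"grip":-1},{"dx":0,"dy":0,"dz":-1.1,"ax":0,"ay":0,"az":0,"grip":-1},{"dx":0,"dy":0,"dz":-1.1,"ax":0,"ay":0,"az":0,"grip":-1},{"dx":0,"dy":0,"dz":-1.1,"ax":0,"ay":0,"az":0,"grip":-1},{"dx":0,"dy":0,"dz":-1.1,"ax":0,"ay":0,"az":0,"grip":-1}]' 80
```

```text
time_s: 21.25
tool_pos: [0.4802, -0.1209, 0.0047]
tool_rot: [1.821, 1.57, 0.188]
ft_force: [-0.0, 1.1, -0.8]
grip_width: 0.0155
```

```bash

python3 -m pendant '[{"dx":0,"dy":0,"dz":-0.2,"ax":0,"ay":0,"az":0,"grip":-1},{"dx":0,"dy":0,"dz":-0.4,"ax":0,"ay":0,"az":0,"grip":-1},{"dx":0,"dy":0,"dz":-0.6,"ax":0,"ay":0,"az":0,"grip":-1},{"dx":0,"dy":0,"dz":-0.6,"ax":0,"ay":0,"az":0,"grip":-1},{"dx":0,"dy":0,"dz":-0.6,"ax":0,"ay":0,"az":0,"grip":-1},{"dx":0,"dy":0,"dz":-0.6,"ax":0,"ay":0,"az":0,"grip":-1},{"dx":0,"dy":0,"dz":-0.6,"ax":0,"ay":0,"az":0,"grip":-1},{"dx":0,"dy":0,"dz":-0.6,"ax":0,"ay":0,"az":0,"grip":-1},{"dx":0,"dy":0,"dz":-0.6,"ax":0,"ay":0,"az":0,"grip":-1},{"dx":0,"dy":0,"dz":-0.6,"ax":0,"ay":0,"az":0,"grip":-1}]' 80
python3 - <<'E'
from h import *
im,C=save('wrist','pics/w15.png')
E
```

```text
time_s: 22.5
tool_pos: [0.4806, -0.121, 0.0021]
tool_rot: [1.335, 1.568, -0.298]
ft_force: [-27.1, 9.0, 64.7]
grip_width: 0.0155
```

View pics/w15.png

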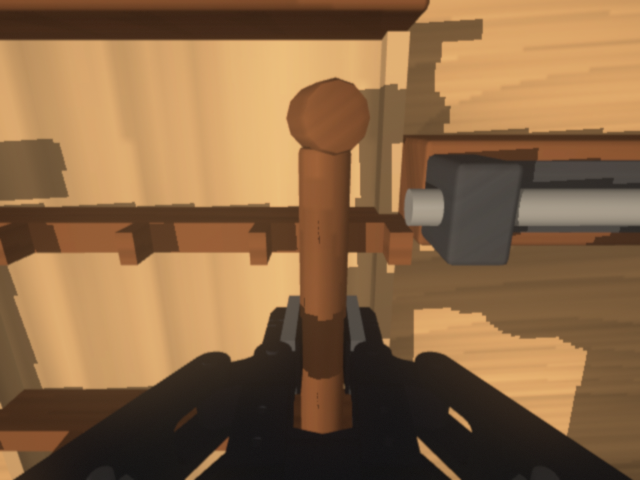

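```bash

python3 -m pendant '[{"dx":0,"dy":0,"dz":0.1,"ax":0,"ay":0,"az":0,"grip":-1},{"dx":0,"dy":0,"dz":0.2,"ax":0,"ay":0,"az":0,"grip":-1},{"dx":0,"dy":0,"dz":0.2,"ax":0,"ay":0,"az":0,"grip":-0.5},{"dx":0,"dy":0,"dz":0.2,"ax":0,"ay":0,"az":0,"grip":-0.3},{"dx":0,"dy":0,"dz":0.2,"ax":0,"ay":0,"az":0,"grip":-0.3},{"dx":0,"dy":0,"dz":2,"ax":0,"ay":0,"az":0,"grip":-0.3},{"dx":0,"dy":0,"dz":5,"ax":0,"ay":0,"az":0,"grip":-0.3},{"dx":0,"dy":0,"dz":9,"ax":0,"ay":0,"az":0,"grip":0},{"dx":0,"dy":0,"dz":14,"ax":0,"ay":0,"az":0,"grip":0},{"dx":0,"dy":0,"dz":20,"ax":0,"ay":0,"az":0,"grip":0}]' 80
python3 - <<'E'
from h import *
im,C=save('wrist','pics/w16.png'); im,_=save('scene','pics/s16.png')
E
```

```text
time_s: 23.8
tool_pos: [0.4801, -0.1208, 0.2031]
tool_rot: [1.447, 1.569, -0.186]
ft_force: [0.8, -0.2, 0.2]
grip_width: 0.0424
```

View pics/w16.png

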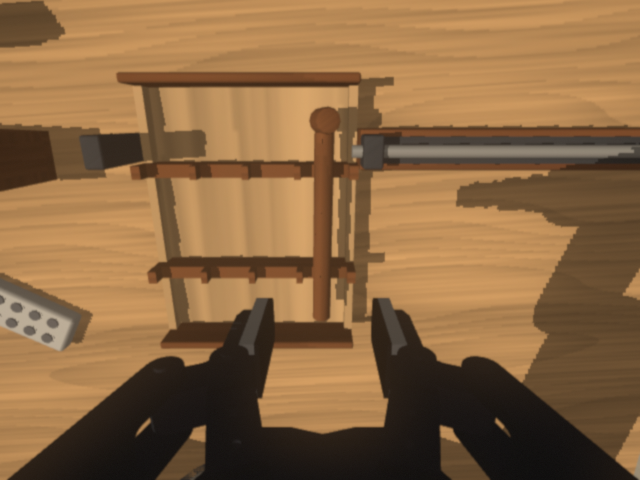

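View pics/s16.png

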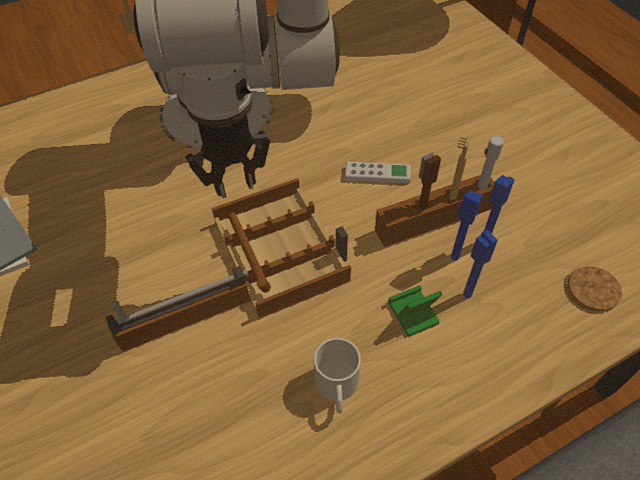

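```bash
cat >> h.py <<'E'
def tilt(yaw,a): # tilt a from down toward heading yaw
    n=np.array([np.sin(yaw),-np.cos(yaw),0]); return Ro.from_rotvec(a*n).as_matrix()@down(yaw)
E
python3 - <<'E'
from h import *
delta([.465,.02,.33],tilt(.7,.9))
E
```

```text
cm [-1.76 14.18 12.17] rv [ 0.289 -0.863  0.712] |rv| 1.155
```

```bash

python3 -m pendant '[{"dx":0,"dy":1,"dz":2,"ax":0.03,"ay":-0.09,"az":0.07,"grip":0},{"dx":0,"dy":2.5,"dz":4,"ax":0.06,"ay":-0.18,"az":0.15,"grip":0},{"dx":-0.5,"dy":4,"dz":6,"ax":0.1,"ay":-0.3,"az":0.25,"grip":0},{"dx":-0.5,"dy":6,"dz":8,"ax":0.14,"ay":-0.42,"az":0.35,"grip":0},{"dx":-1,"dy":8,"dz":10,"ax":0.18,"ay":-0.54,"az":0.45,"grip":0},{"dx":-1,"dy":10,"dz":12,"ax":0.22,"ay":-0.66,"az":0.54,"grip":0},{"dx":-1.5,"dy":12,"dz":12.2,"ax":0.26,"ay":-0.77,"az":0.64,"grip":0},{"dx":-1.8,"dy":14.2,"dz":12.2,"ax":0.289,"ay":-0.863,"az":0.712,"grip":0},{"dx":-1.8,"dy":14.2,"dz":12.2,"ax":0.289,"ay":-0.863,"az":0.712,"grip":0},{"dx":-1.8,"dy":14.2,"dz":12.2,"ax":0.289,"ay":-0.863,"az":0.712,"grip":0}]' 80
python3 - <<'E'
from h import *
print(env.get_obs()['qpos'].round(3))
delta([.50,.20,.24],horiz(.35))
E
```

```text
time_s: 25.15
tool_pos: [0.4647, 0.0196, 0.3306]
tool_rot: [1.572, 0.673, 0.699]
ft_force: [0.4, -0.3, 0.0]
grip_width: 0.0424
[-0.81  -0.463  1.972  0.896  1.562  0.088]
cm [ 3.53 18.04 -9.06] rv [ 0.338 -0.586 -0.335] |rv| 0.755
```

```bash

python3 -m pendant '[{"dx":0.3,"dy":1.5,"dz":0,"ax":0.04,"ay":-0.07,"az":-0.04,"grip":0},{"dx":0.7,"dy":3.5,"dz":0,"ax":0.08,"ay":-0.14,"az":-0.08,"grip":0},{"dx":1,"dy":5.5,"dz":-1,"ax":0.12,"ay":-0.21,"az":-0.12,"grip":0},{"dx":1.5,"dy":8,"dz":-2,"ax":0.17,"ay":-0.29,"az":-0.17,"grip":0},{"dx":2,"dy":10,"dz":-4,"ax":0.21,"ay":-0.37,"az":-0.21,"grip":0},{"dx":2.5,"dy":12.5,"dz":-5,"ax":0.25,"ay":-0.44,"az":-0.25,"grip":0},{"dx":3,"dy":15,"dz":-7,"ax":0.3,"ay":-0.52,"az":-0.3,"grip":0},{"dx":3.5,"dy":18,"dz":-9,"ax":0.338,"ay":-0.586,"az":-0.335,"grip":0},{"dx":3.5,"dy":18,"dz":-9,"ax":0.338,"ay":-0.586,"az":-0.335,"grip":0},{"dx":3.5,"dy":18,"dz":-9,"ax":0.338,"ay":-0.586,"az":-0.335,"grip":0}]' 80
python3 - <<'E'
from h import *
o=env.get_obs();print(o['qpos'].round(3)); print(Ro.from_euler('xyz',o['tool_rot']).as_matrix().round(3))
im,_=save('wrist','pics/w17.png')
delta([.52,.24,.24],horiz(.0))
E
```

```text
time_s: 26.4
tool_pos: [0.5004, 0.2007, 0.2417]
tool_rot: [1.571, -0.001, 0.352]
ft_force: [0.3, 0.8, 1.0]
grip_width: 0.0426
[ 0.018 -0.379  2.613  2.628  0.733 -1.174]
[[ 0.939 -0.001  0.345]
 [ 0.345 -0.    -0.939]
 [ 0.001  1.     0.   ]]
cm [2.01 4.06 0.23] rv [ 0.    -0.004 -0.345] |rv| 0.345
```

View pics/w17.png

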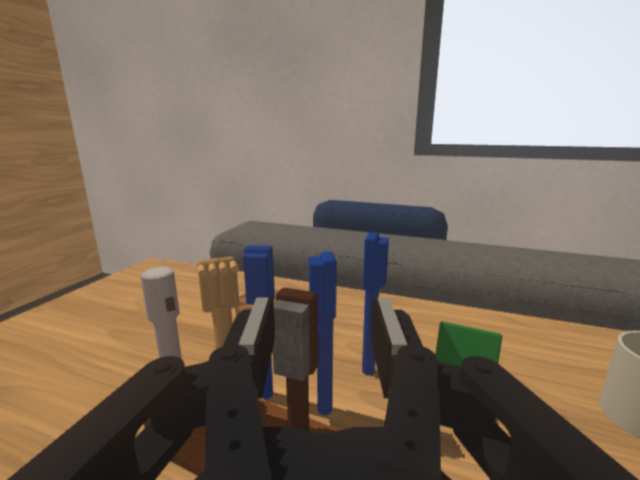

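```bash

python3 -m pendant '[{"dx":0.5,"dy":0.6,"dz":0,"ax":0,"ay":0,"az":-0.03,"grip":0},{"dx":1,"dy":1.2,"dz":0,"ax":0,"ay":0,"az":-0.06,"grip":0},{"dx":1.5,"dy":1.8,"dz":0,"ax":0,"ay":0,"az":-0.09,"grip":0},{"dx":2,"dy":2.4,"dz":0,"ax":0,"ay":0,"az":-0.13,"grip":0},{"dx":2.5,"dy":3,"dz":0,"ax":0,"ay":0,"az":-0.17,"grip":0},{"dx":3,"dy":3.9,"dz":0,"ax":0,"ay":0,"az":-0.21,"grip":0},{"dx":3,"dy":3.9,"dz":0,"ax":0,"ay":0,"az":-0.25,"grip":0},{"dx":3,"dy":3.9,"dz":0,"ax":0,"ay":0,"az":-0.25,"grip":0},{"dx":3,"dy":3.9,"dz":0,"ax":0,"ay":0,"az":-0.25,"grip":0},{"dx":3,"dy":3.9,"dz":0,"ax":0,"ay":0,"az":-0.25,"grip":0}]' 80
python3 - <<'E'
from h import *
o=env.get_obs();print(o['qpos'].round(3)); print(Ro.from_euler('xyz',o['tool_rot']).as_matrix().round(3))
im,C=save('wrist','pics/w18.png')
for z in (.2,.12): print(proj('wrist',(.555,.242,z),C))
E
```

```text
time_s: 27.7
tool_pos: [0.53, 0.2382, 0.2382]
tool_rot: [1.572, 0.003, 0.096]
ft_force: [-0.0, 0.2, 0.4]
grip_width: 0.0425
[ 0.561 -0.102  2.438  3.77   0.867 -2.008]
[[ 0.995  0.003  0.096]
 [ 0.096 -0.001 -0.995]
 [-0.003  1.    -0.001]]
[319.64783694 325.51426936]
[320.12745343 428.01159583]
```

View pics/w18.png

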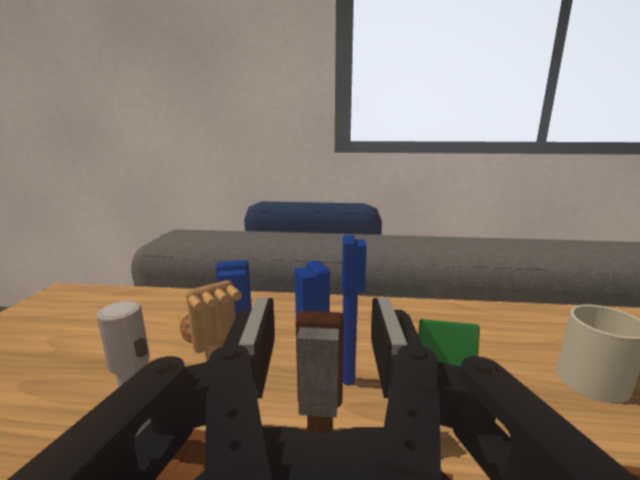

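```bash

python3 -m pendant '[{"dx":0,"dy":0,"dz":-4,"ax":0,"ay":0,"az":0,"grip":0},{"dx":0,"dy":0,"dz":-8,"ax":0,"ay":0,"az":0,"grip":0},{"dx":0,"dy":0,"dz":-12.6,"ax":0,"ay":0,"az":0,"grip":0},{"dx":0,"dy":0,"dz":-12.6,"ax":0,"ay":0,"az":0,"grip":0},{"dx":1.5,"dy":0.2,"dz":-12.6,"ax":0,"ay":0,"az":0,"grip":0},{"dx":3,"dy":0.35,"dz":-12.6,"ax":0,"ay":0,"az":0,"grip":0},{"dx":4.5,"dy":0.5,"dz":-12.6,"ax":0,"ay":0,"az":0,"grip":0},{"dx":6,"dy":0.7,"dz":-12.6,"ax":0,"ay":0,"az":0,"grip":0},{"dx":7.1,"dy":0.8,"dz":-12.6,"ax":0,"ay":0,"az":0,"grip":0},{"dx":7.1,"dy":0.8,"dz":-12.6,"ax":0,"ay":0,"az":0,"grip":0}]' 80
python3 - <<'E'
from h import *
o=env.get_obs();print(o['qpos'].round(3)); print(Ro.from_euler('xyz',o['tool_rot']).as_matrix().round(3))
im,C=save('wrist','pics/w19.png')
im,_=save('scene','pics/s19.png')
E
```

```text
time_s: 29.0
tool_pos: [0.6017, 0.2459, 0.1123]
tool_rot: [1.572, 0.002, 0.095]
ft_force: [0.3, -0.6, -1.1]
grip_width: 0.0428
[ 0.464  0.406  2.328  3.541  1.19  -1.725]
[[ 0.995  0.002  0.095]
 [ 0.095 -0.001 -0.996]
 [-0.002  1.    -0.001]]
```

View pics/w19.png

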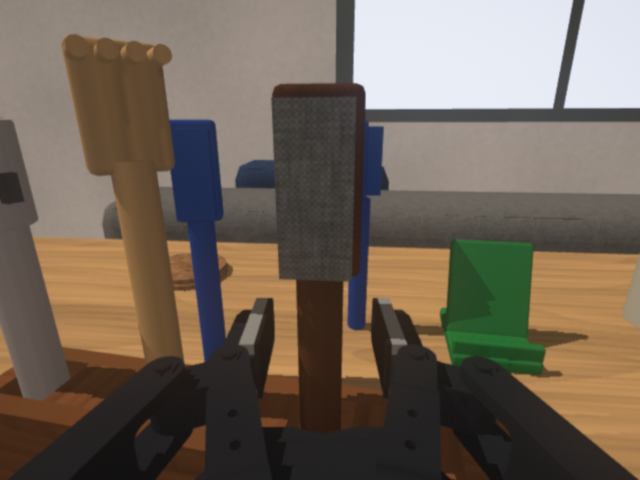

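View pics/s19.png

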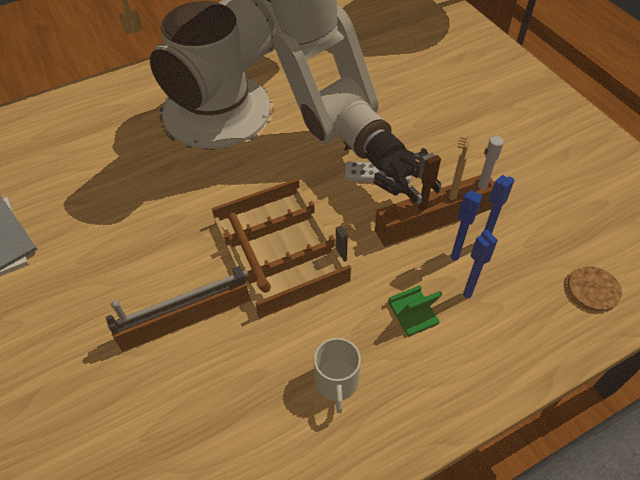

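```bash

python3 -m pendant '[{"dx":0,"dy":0,"dz":0,"ax":0,"ay":0,"az":0,"grip":-1},{"dx":0,"dy":0,"dz":0,"ax":0,"ay":0,"az":0,"grip":-1},{"dx":0,"dy":0,"dz":0,"ax":0,"ay":0,"az":0,"grip":-1},{"dx":0,"dy":0,"dz":0,"ax":0,"ay":0,"az":0,"grip":-1},{"dx":0,"dy":0,"dz":1,"ax":0,"ay":0,"az":0,"grip":-1},{"dx":0,"dy":0,"dz":3,"ax":0,"ay":0,"az":0,"grip":-1},{"dx":0,"dy":0,"dz":5,"ax":0,"ay":0,"az":0,"grip":-1},{"dx":0,"dy":0,"dz":7,"ax":0,"ay":0,"az":0,"grip":-1},{"dx":0,"dy":0,"dz":9,"ax":0,"ay":0,"az":0,"grip":-1},{"dx":0,"dy":0,"dz":9.5,"ax":0,"ay":0,"az":0,"grip":-1}]' 80
python3 - <<'E'
from h import *
o=env.get_obs(); print(o['qpos'].round(3))
im,C=save('wrist','pics/w20.png')
delta([.50,.06,.30],tilt(.35,.6))
E
```

```text
time_s: 30.35
tool_pos: [0.6007, 0.2459, 0.2091]
tool_rot: [1.573, 0.001, 0.095]
ft_force: [0.2, -0.1, -0.8]
grip_width: 0.0155
[ 0.465  0.108  2.33   3.612  0.922 -1.867]
cm [-10.07 -18.6    9.13] rv [-0.216  0.948  0.235] |rv| 1.0
```

View pics/w20.png

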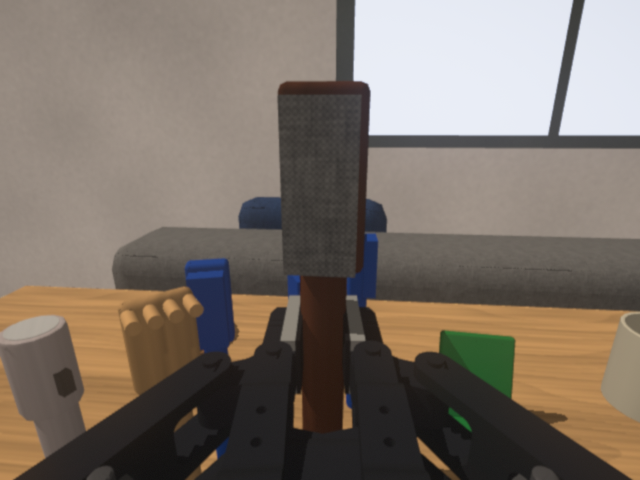

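```bash

python3 -m pendant '[{"dx":-1,"dy":0,"dz":1,"ax":0,"ay":0,"az":0.05,"grip":-1},{"dx":-2,"dy":-1,"dz":2,"ax":0,"ay":0,"az":0.1,"grip":-1},{"dx":-3,"dy":-2,"dz":3,"ax":0,"ay":0,"az":0.17,"grip":-1},{"dx":-4,"dy":-3.5,"dz":3,"ax":0,"ay":0,"az":0.24,"grip":-1},{"dx":-5,"dy":-5,"dz":3,"ax":0,"ay":0,"az":0.31,"grip":-1},{"dx":-6,"dy":-6.5,"dz":3,"ax":0,"ay":0,"az":0.39,"grip":-1},{"dx":-7,"dy":-8,"dz":3,"ax":0,"ay":0,"az":0.47,"grip":-1},{"dx":-8,"dy":-9.5,"dz":3,"ax":0,"ay":0,"az":0.55,"grip":-1},{"dx":-8.3,"dy":-10.3,"dz":3,"ax":0,"ay":0,"az":0.625,"grip":-1},{"dx":-8.3,"dy":-10.3,"dz":3,"ax":0,"ay":0,"az":0.625,"grip":-1}]' 80
python3 - <<'E'
from h import *
o=env.get_obs(); print(o['qpos'].round(3)); print(Ro.from_euler('xyz',o['tool_rot']).as_matrix().round(3))
delta([.50,.06,.30],tilt(.72,.1))
E
```

```text
time_s: 31.65
tool_pos: [0.5185, 0.1407, 0.2382]
tool_rot: [1.575, 0.002, 0.718]
ft_force: [-0.1, -0.2, -1.5]
grip_width: 0.0154
[-0.626 -0.109  2.445  1.728  1.407 -0.774]
[[ 0.753  0.004  0.658]
 [ 0.658 -0.002 -0.753]
 [-0.002  1.    -0.004]]
cm [-1.85 -8.07  6.18] rv [-0.97   1.103  0.004] |rv| 1.469
```

```bash

python3 -m pendant '[{"dx":0,"dy":-0.5,"dz":1,"ax":-0.1,"ay":0.11,"az":0,"grip":-1},{"dx":0,"dy":-1,"dz":2,"ax":-0.2,"ay":0.22,"az":0,"grip":-1},{"dx":-0.3,"dy":-2,"dz":4,"ax":-0.3,"ay":0.34,"az":0,"grip":-1},{"dx":-0.5,"dy":-3,"dz":6,"ax":-0.4,"ay":0.455,"az":0,"grip":-1},{"dx":-0.8,"dy":-4,"dz":6.2,"ax":-0.5,"ay":0.57,"az":0,"grip":-1},{"dx":-1,"dy":-5,"dz":6.2,"ax":-0.6,"ay":0.68,"az":0,"grip":-1},{"dx":-1.3,"dy":-6,"dz":6.2,"ax":-0.7,"ay":0.8,"az":0,"grip":-1},{"dx":-1.5,"dy":-7,"dz":6.2,"ax":-0.8,"ay":0.91,"az":0,"grip":-1},{"dx":-1.85,"dy":-8,"dz":6.2,"ax":-0.9,"ay":1.023,"az":0,"grip":-1},{"dx":-1.85,"dy":-8,"dz":6.2,"ax":-0.97,"ay":1.103,"az":0,"grip":-1}]' 80
python3 - <<'E'
from h import *
o=env.get_obs(); print(o['qpos'].round(3))
p=rackxy(.005,-.023); delta([*p,.2],down())
E
```

```text
time_s: 32.9
tool_pos: [0.5, 0.0625, 0.2998]
tool_rot: [1.55, 1.473, 0.699]
ft_force: [0.1, -1.6, -1.3]
grip_width: 0.0156
[-0.077 -0.073  1.481  0.069  1.663  0.783]
cm [ -2.15 -13.67  -9.98] rv [-0.03   0.095 -0.782] |rv| 0.789
```

```bash

python3 -m pendant '[{"dx":0,"dy":-1.5,"dz":0,"ax":-0.004,"ay":0.012,"az":-0.1,"grip":-1},{"dx":0,"dy":-3,"dz":0,"ax":-0.008,"ay":0.024,"az":-0.2,"grip":-1},{"dx":-0.5,"dy":-5,"dz":0,"ax":-0.012,"ay":0.036,"az":-0.3,"grip":-1},{"dx":-1,"dy":-7,"dz":0,"ax":-0.016,"ay":0.05,"az":-0.41,"grip":-1},{"dx":-1.5,"dy":-9,"dz":-2,"ax":-0.02,"ay":0.06,"az":-0.52,"grip":-1},{"dx":-2.1,"dy":-11,"dz":-4,"ax":-0.024,"ay":0.075,"az":-0.62,"grip":-1},{"dx":-2.1,"dy":-13.7,"dz":-6,"ax":-0.028,"ay":0.09,"az":-0.73,"grip":-1},{"dx":-2.1,"dy":-13.7,"dz":-8,"ax":-0.03,"ay":0.095,"az":-0.782,"grip":-1},{"dx":-2.1,"dy":-13.7,"dz":-10,"ax":-0.03,"ay":0.095,"az":-0.782,"grip":-1},{"dx":-2.1,"dy":-13.7,"dz":-10,"ax":-0.03,"ay":0.095,"az":-0.782,"grip":-1}]' 80
python3 - <<'E'
from h import *
im,C=save('wrist','pics/w21.png')
p=rackxy(.005,-.023); delta([*p,.02],down())
E
```

```text
time_s: 34.15
tool_pos: [0.4784, -0.0729, 0.1981]
tool_rot: [-2.434, 1.568, 2.218]
ft_force: [-0.4, -0.0, -0.8]
grip_width: 0.0155
cm [ -0.03  -0.1  -17.93] rv [-0.002 -0.    -0.002] |rv| 0.003
```

View pics/w21.png

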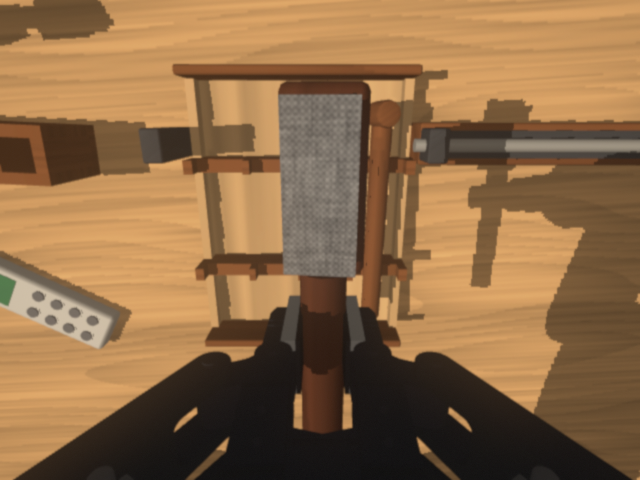

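```bash

python3 -m pendant '[{"dx":0,"dy":-0.1,"dz":-3,"ax":0,"ay":0,"az":0,"grip":-1},{"dx":0,"dy":-0.1,"dz":-6,"ax":0,"ay":0,"az":0,"grip":-1},{"dx":0,"dy":-0.1,"dz":-9,"ax":0,"ay":0,"az":0,"grip":-1},{"dx":0,"dy":-0.1,"dz":-12,"ax":0,"ay":0,"az":0,"grip":-1},{"dx":0,"dy":-0.1,"dz":-14.5,"ax":0,"ay":0,"az":0,"grip":-1},{"dx":0,"dy":-0.1,"dz":-16.5,"ax":0,"ay":0,"az":0,"grip":-1},{"dx":0,"dy":-0.1,"dz":-17.8,"ax":0,"ay":0,"az":0,"grip":-1},{"dx":0,"dy":-0.1,"dz":-18.5,"ax":0,"ay":0,"az":0,"grip":-1},{"dx":0,"dy":-0.1,"dz":-18.8,"ax":0,"ay":0,"az":0,"grip":-1},{"dx":0,"dy":-0.1,"dz":-18.8,"ax":0,"ay":0,"az":0,"grip":-1}]' 80
python3 - <<'E'
from h import *
im,C=save('wrist','pics/w22.png')
E
```

```text
time_s: 35.45
tool_pos: [0.4791, -0.0743, 0.0117]
tool_rot: [2.979, 1.569, 1.347]
ft_force: [-0.2, 0.1, -1.8]
grip_width: 0.0156
```

View pics/w22.png

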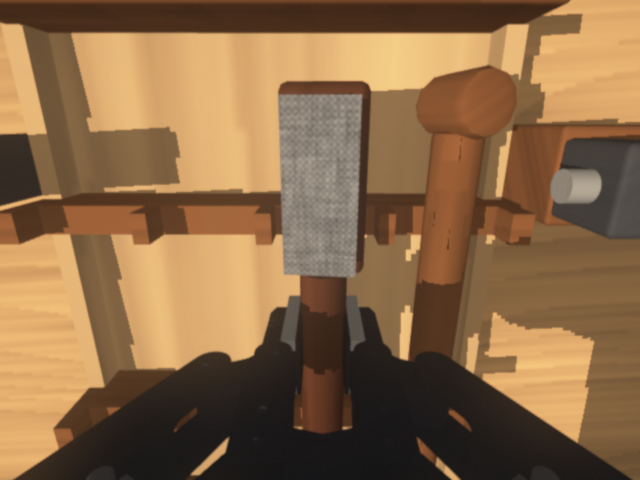

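```bash

python3 -m pendant '[{"dx":0,"dy":0,"dz":-0.2,"ax":0,"ay":0,"az":0,"grip":-1},{"dx":0,"dy":0,"dz":-0.4,"ax":0,"ay":0,"az":0,"grip":-1},{"dx":0,"dy":0,"dz":-0.45,"ax":0,"ay":0,"az":0,"grip":-1},{"dx":0,"dy":0,"dz":-0.4,"ax":0,"ay":0,"az":0,"grip":-0.5},{"dx":0,"dy":0,"dz":-0.4,"ax":0,"ay":0,"az":0,"grip":-0.35},{"dx":0,"dy":0,"dz":-0.4,"ax":0,"ay":0,"az":0,"grip":-0.35},{"dx":0,"dy":0,"dz":2,"ax":0,"ay":0,"az":0,"grip":-0.35},{"dx":0,"dy":0,"dz":6,"ax":0,"ay":0,"az":0,"grip":-0.35},{"dx":0,"dy":0,"dz":12,"ax":0,"ay":0,"az":0,"grip":0},{"dx":0,"dy":0,"dz":18,"ax":0,"ay":0,"az":0,"grip":0}]' 80
python3 - <<'E'
from h import *
im,C=save('wrist','pics/w23.png')
im,C=save('scene','pics/s23.png')
delta([.465,.02,.33],tilt(.7,.9))
E
```

```text
time_s: 36.75
tool_pos: [0.4788, -0.0742, 0.1937]
tool_rot: [2.938, 1.569, 1.306]
ft_force: [0.5, -1.1, -0.3]
grip_width: 0.0425
cm [-1.62  9.49 13.17] rv [ 0.287 -0.865  0.709] |rv| 1.155
```

View pics/w23.png

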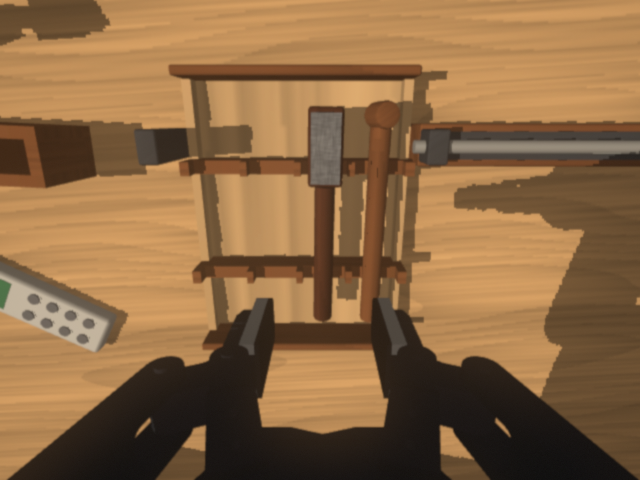

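View pics/s23.png

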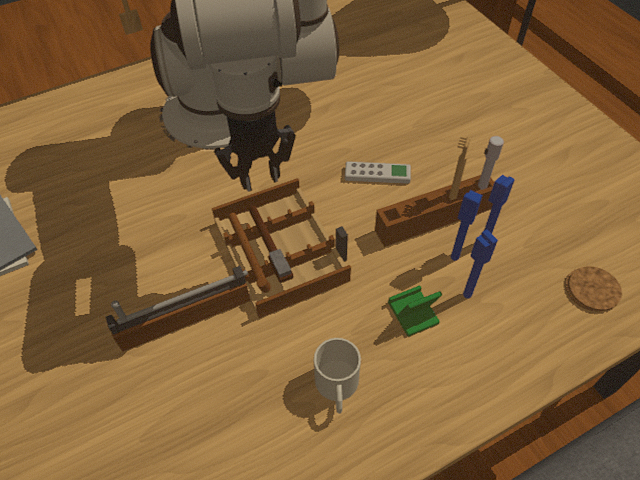

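```bash

python3 -m pendant '[{"dx":0,"dy":1,"dz":2,"ax":0.03,"ay":-0.09,"az":0.07,"grip":0},{"dx":0,"dy":2,"dz":4,"ax":0.06,"ay":-0.18,"az":0.15,"grip":0},{"dx":-0.5,"dy":3,"dz":6,"ax":0.1,"ay":-0.3,"az":0.25,"grip":0},{"dx":-0.5,"dy":4,"dz":8,"ax":0.14,"ay":-0.42,"az":0.35,"grip":0},{"dx":-1,"dy":5.5,"dz":10,"ax":0.18,"ay":-0.54,"az":0.45,"grip":0},{"dx":-1,"dy":7,"dz":12,"ax":0.22,"ay":-0.66,"az":0.54,"grip":0},{"dx":-1.5,"dy":8.5,"dz":13.2,"ax":0.26,"ay":-0.77,"az":0.64,"grip":0},{"dx":-1.6,"dy":9.5,"dz":13.2,"ax":0.287,"ay":-0.865,"az":0.709,"grip":0},{"dx":-1.6,"dy":9.5,"dz":13.2,"ax":0.287,"ay":-0.865,"az":0.709,"grip":0},{"dx":-1.6,"dy":9.5,"dz":13.2,"ax":0.287,"ay":-0.865,"az":0.709,"grip":0}]' 80
python3 - <<'E'
from h import *
print(env.get_obs()['qpos'].round(3))
h=np.array([np.cos(.6),np.sin(.6)])
p=np.array([.563,.314])+(.046-.08)*h
delta([*p,.25],horiz(.6))
E
```

```text
time_s: 38.1
tool_pos: [0.4653, 0.0197, 0.3305]
tool_rot: [1.571, 0.673, 0.698]
ft_force: [-0.3, 0.2, 0.4]
grip_width: 0.0427
[-0.808 -0.463  1.971  0.895  1.559  0.089]
cm [ 6.96 27.51 -8.05] rv [ 0.407 -0.537 -0.094] |rv| 0.68
```

```bash

python3 -m pendant '[{"dx":0.5,"dy":3,"dz":0,"ax":0.04,"ay":-0.05,"az":-0.01,"grip":0},{"dx":1.5,"dy":6,"dz":0,"ax":0.09,"ay":-0.12,"az":-0.02,"grip":0},{"dx":2.5,"dy":9,"dz":-1,"ax":0.14,"ay":-0.18,"az":-0.03,"grip":0},{"dx":3.5,"dy":12,"dz":-2,"ax":0.19,"ay":-0.25,"az":-0.04,"grip":0},{"dx":4.5,"dy":16,"dz":-3,"ax":0.24,"ay":-0.32,"az":-0.055,"grip":0},{"dx":5.5,"dy":20,"dz":-5,"ax":0.3,"ay":-0.4,"az":-0.07,"grip":0},{"dx":6.5,"dy":24,"dz":-7,"ax":0.36,"ay":-0.48,"az":-0.085,"grip":0},{"dx":7,"dy":27.5,"dz":-8,"ax":0.407,"ay":-0.537,"az":-0.094,"grip":0},{"dx":7,"dy":27.5,"dz":-8,"ax":0.407,"ay":-0.537,"az":-0.094,"grip":0},{"dx":7,"dy":27.5,"dz":-8,"ax":0.407,"ay":-0.537,"az":-0.094,"grip":0}]' 80
python3 - <<'E'
from h import *
o=env.get_obs();print(o['qpos'].round(3)); print(Ro.from_euler('xyz',o['tool_rot']).as_matrix().round(3))
im,C=save('wrist','pics/w24.png')
for z in (.22,.12): print(proj('wrist',(.563,.314,z),C))
h=np.array([np.cos(.6),np.sin(.6)])
p=np.array([.563,.314])+(.046-.08)*h
delta([*p,.118],horiz(.6))
E
```

```text
time_s: 39.35
tool_pos: [0.5343, 0.2979, 0.2481]
tool_rot: [1.574, 0.003, 0.606]
ft_force: [0.7, 0.2, 0.1]
grip_width: 0.0429
[ 0.087 -0.154  2.448  2.427  0.859 -1.054]
[[ 0.822  0.005  0.569]
 [ 0.569 -0.001 -0.822]
 [-0.003  1.    -0.003]]
[326.37107861 304.55411565]
[326.39715489 429.92373239]
cm [  0.04  -0.25 -13.16] rv [-0.001 -0.003 -0.006] |rv| 0.007
```

View pics/w24.png

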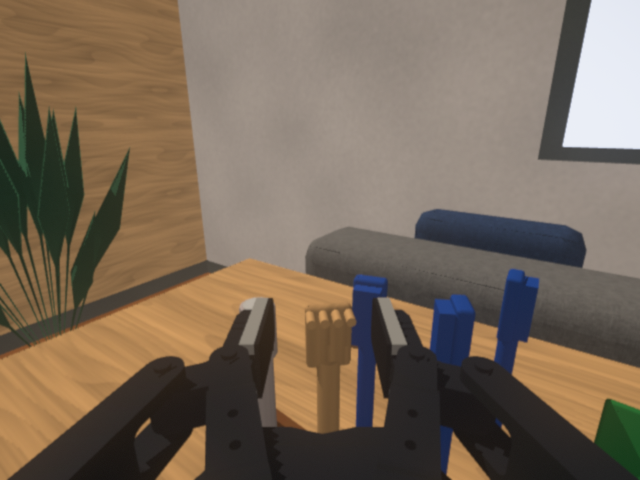

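```bash

python3 -m pendant '[{"dx":0,"dy":-0.2,"dz":-4,"ax":0,"ay":0,"az":0,"grip":0},{"dx":0,"dy":-0.2,"dz":-8,"ax":0,"ay":0,"az":0,"grip":0},{"dx":0,"dy":-0.2,"dz":-13,"ax":0,"ay":0,"az":0,"grip":0},{"dx":0,"dy":-0.2,"dz":-13,"ax":0,"ay":0,"az":0,"grip":0},{"dx":1.6,"dy":0.9,"dz":-13,"ax":0,"ay":0,"az":0,"grip":0},{"dx":3.2,"dy":2,"dz":-13,"ax":0,"ay":0,"az":0,"grip":0},{"dx":4.8,"dy":3.1,"dz":-13,"ax":0,"ay":0,"az":0,"grip":0},{"dx":6,"dy":3.9,"dz":-13,"ax":0,"ay":0,"az":0,"grip":0},{"dx":6.6,"dy":4.3,"dz":-13,"ax":0,"ay":0,"az":0,"grip":0},{"dx":6.6,"dy":4.3,"dz":-13,"ax":0,"ay":0,"az":0,"grip":0}]' 80
python3 - <<'E'
from h import *
o=env.get_obs();print(o['qpos'].round(3))
im,C=save('wrist','pics/w25.png')
E
```

```text
time_s: 40.65
tool_pos: [0.6006, 0.3404, 0.1203]
tool_rot: [1.573, 0.001, 0.607]
ft_force: [0.1, -0.4, 0.1]
grip_width: 0.0427
[ 0.197  0.394  2.302  2.693  1.164 -1.38 ]
```

View pics/w25.png

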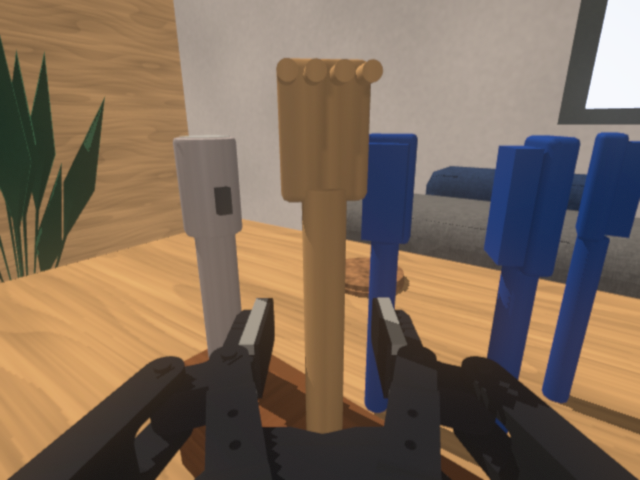

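```bash

python3 -m pendant '[{"dx":0,"dy":0,"dz":0,"ax":0,"ay":0,"az":0,"grip":-1},{"dx":0,"dy":0,"dz":0,"ax":0,"ay":0,"az":0,"grip":-1},{"dx":0,"dy":0,"dz":0,"ax":0,"ay":0,"az":0,"grip":-1},{"dx":0,"dy":0,"dz":0,"ax":0,"ay":0,"az":0,"grip":-1},{"dx":0,"dy":0,"dz":1,"ax":0,"ay":0,"az":0,"grip":-1},{"dx":0,"dy":0,"dz":3,"ax":0,"ay":0,"az":0,"grip":-1},{"dx":0,"dy":0,"dz":5,"ax":0,"ay":0,"az":0,"grip":-1},{"dx":0,"dy":0,"dz":7,"ax":0,"ay":0,"az":0,"grip":-1},{"dx":0,"dy":0,"dz":9,"ax":0,"ay":0,"az":0,"grip":-1},{"dx":0,"dy":0,"dz":11,"ax":0,"ay":0,"az":0,"grip":-1}]' 80
python3 - <<'E'
from h import *
o=env.get_obs(); print(o['qpos'].round(3))
im,C=save('wrist','pics/w26.png')
delta([.52,.14,.26],horiz(.72))
E
```

```text
time_s: 41.95
tool_pos: [0.6001, 0.3401, 0.2313]
tool_rot: [1.573, 0.001, 0.606]
ft_force: [0.3, 0.5, -1.1]
grip_width: 0.0129
[ 0.197  0.071  2.293  2.594  0.871 -1.194]
cm [ -8.05 -20.03   2.56] rv [-0.002  0.001  0.113] |rv| 0.113
```

View pics/w26.png

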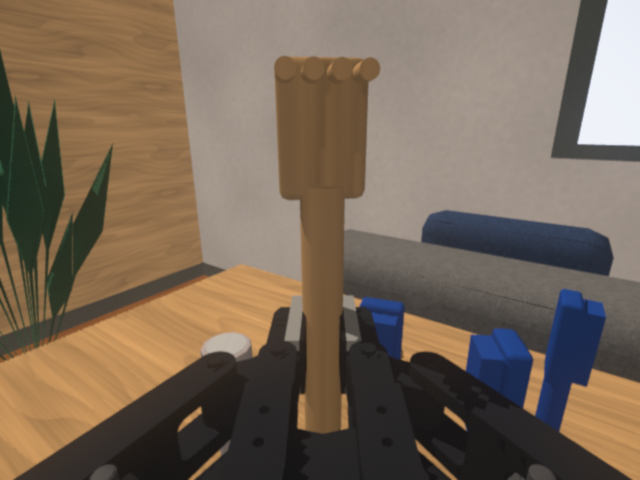

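```bash

python3 -m pendant '[{"dx":-1,"dy":-1,"dz":0.5,"ax":0,"ay":0,"az":0.01,"grip":-1},{"dx":-2,"dy":-3,"dz":1,"ax":0,"ay":0,"az":0.02,"grip":-1},{"dx":-3,"dy":-6,"dz":1.5,"ax":0,"ay":0,"az":0.04,"grip":-1},{"dx":-4,"dy":-9,"dz":2,"ax":0,"ay":0,"az":0.06,"grip":-1},{"dx":-5,"dy":-12,"dz":2.5,"ax":0,"ay":0,"az":0.08,"grip":-1},{"dx":-6,"dy":-15,"dz":2.5,"ax":0,"ay":0,"az":0.1,"grip":-1},{"dx":-7,"dy":-18,"dz":2.5,"ax":0,"ay":0,"az":0.113,"grip":-1},{"dx":-8,"dy":-20,"dz":2.5,"ax":0,"ay":0,"az":0.113,"grip":-1},{"dx":-8,"dy":-20,"dz":2.5,"ax":0,"ay":0,"az":0.113,"grip":-1},{"dx":-8,"dy":-20,"dz":2.5,"ax":0,"ay":0,"az":0.113,"grip":-1}]' 80
python3 - <<'E'
from h import *
o=env.get_obs(); print(o['qpos'].round(3))
delta([.50,.06,.30],tilt(.72,.1))
E
```

```text
time_s: 43.25
tool_pos: [0.5206, 0.1405, 0.2595]
tool_rot: [1.572, -0.002, 0.719]
ft_force: [-0.1, 0.4, -0.9]
grip_width: 0.0132
[-0.623 -0.163  2.427  1.72   1.397 -0.705]
cm [-2.06 -8.05  4.05] rv [-9.710e-01  1.107e+00  1.000e-03] |rv| 1.473
```

```bash

python3 -m pendant '[{"dx":0,"dy":-0.5,"dz":1,"ax":-0.1,"ay":0.11,"az":0,"grip":-1},{"dx":0,"dy":-1,"dz":2,"ax":-0.2,"ay":0.22,"az":0,"grip":-1},{"dx":-0.3,"dy":-2,"dz":3,"ax":-0.3,"ay":0.34,"az":0,"grip":-1},{"dx":-0.5,"dy":-3,"dz":4,"ax":-0.4,"ay":0.455,"az":0,"grip":-1},{"dx":-0.8,"dy":-4,"dz":4,"ax":-0.5,"ay":0.57,"az":0,"grip":-1},{"dx":-1,"dy":-5,"dz":4,"ax":-0.6,"ay":0.68,"az":0,"grip":-1},{"dx":-1.3,"dy":-6,"dz":4,"ax":-0.7,"ay":0.8,"az":0,"grip":-1},{"dx":-1.5,"dy":-7,"dz":4,"ax":-0.8,"ay":0.91,"az":0,"grip":-1},{"dx":-2,"dy":-8,"dz":4,"ax":-0.9,"ay":1.023,"az":0,"grip":-1},{"dx":-2,"dy":-8,"dz":4,"ax":-0.97,"ay":1.107,"az":0,"grip":-1}]' 80
python3 - <<'E'
from h import *
o=env.get_obs(); print(o['qpos'].round(3))
p=rackxy(.008,.023); delta([*p,.2],down())
E
```

```text
time_s: 44.5
tool_pos: [0.5008, 0.0621, 0.2999]
tool_rot: [1.561, 1.473, 0.712]
ft_force: [1.0, -0.9, -0.1]
grip_width: 0.0128
[-0.079 -0.072  1.48   0.07   1.664  0.78 ]
cm [-1.64 -9.06 -9.99] rv [-0.032  0.096 -0.784] |rv| 0.79
```

```bash

python3 -m pendant '[{"dx":0,"dy":-1,"dz":0,"ax":-0.004,"ay":0.012,"az":-0.1,"grip":-1},{"dx":0,"dy":-2,"dz":0,"ax":-0.008,"ay":0.024,"az":-0.2,"grip":-1},{"dx":-0.5,"dy":-3,"dz":0,"ax":-0.012,"ay":0.036,"az":-0.3,"grip":-1},{"dx":-1,"dy":-4.5,"dz":0,"ax":-0.016,"ay":0.05,"az":-0.41,"grip":-1},{"dx":-1.3,"dy":-6,"dz":-2,"ax":-0.02,"ay":0.06,"az":-0.52,"grip":-1},{"dx":-1.6,"dy":-7.5,"dz":-4,"ax":-0.024,"ay":0.075,"az":-0.62,"grip":-1},{"dx":-1.6,"dy":-9,"dz":-6,"ax":-0.03,"ay":0.09,"az":-0.73,"grip":-1},{"dx":-1.6,"dy":-9.1,"dz":-8,"ax":-0.032,"ay":0.096,"az":-0.784,"grip":-1},{"dx":-1.6,"dy":-9.1,"dz":-10,"ax":-0.032,"ay":0.096,"az":-0.784,"grip":-1},{"dx":-1.6,"dy":-9.1,"dz":-10,"ax":-0.032,"ay":0.096,"az":-0.784,"grip":-1}]' 80
python3 - <<'E'
from h import *
im,C=save('wrist','pics/w27.png')
p=rackxy(.008,.023); delta([*p,.02],down())
E
```

```text
time_s: 45.75
tool_pos: [0.4845, -0.0274, 0.1988]
tool_rot: [-1.912, 1.568, 2.74]
ft_force: [-0.5, 0.7, -0.8]
grip_width: 0.0128
cm [ -0.04  -0.08 -17.99] rv [-0.    -0.001 -0.002] |rv| 0.002
```

View pics/w27.png

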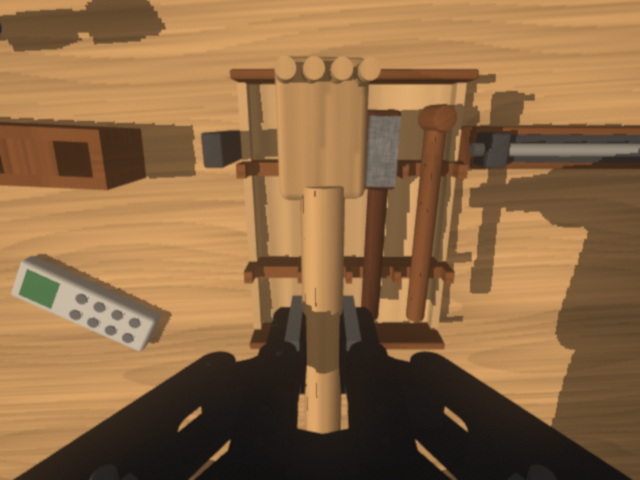

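```bash

python3 -m pendant '[{"dx":0,"dy":-0.1,"dz":-3,"ax":0,"ay":0,"az":0,"grip":-1},{"dx":0,"dy":-0.1,"dz":-6,"ax":0,"ay":0,"az":0,"grip":-1},{"dx":0,"dy":-0.1,"dz":-9,"ax":0,"ay":0,"az":0,"grip":-1},{"dx":0,"dy":-0.1,"dz":-12,"ax":0,"ay":0,"az":0,"grip":-1},{"dx":0,"dy":-0.1,"dz":-14.5,"ax":0,"ay":0,"az":0,"grip":-1},{"dx":0,"dy":-0.1,"dz":-16.5,"ax":0,"ay":0,"az":0,"grip":-1},{"dx":0,"dy":-0.1,"dz":-17.8,"ax":0,"ay":0,"az":0,"grip":-1},{"dx":0,"dy":-0.1,"dz":-18.6,"ax":0,"ay":0,"az":0,"grip":-1},{"dx":0,"dy":-0.1,"dz":-19.2,"ax":0,"ay":0,"az":0,"grip":-1},{"dx":0,"dy":-0.1,"dz":-19.2,"ax":0,"ay":0,"az":0,"grip":-1}]' 80
python3 - <<'E'
from h import *
im,C=save('wrist','pics/w28.png')
E
```

```text
time_s: 47.05
tool_pos: [0.485, -0.0287, 0.008]
tool_rot: [-2.167, 1.57, 2.484]
ft_force: [0.1, 0.0, -0.7]
grip_width: 0.0127
```

View pics/w28.png

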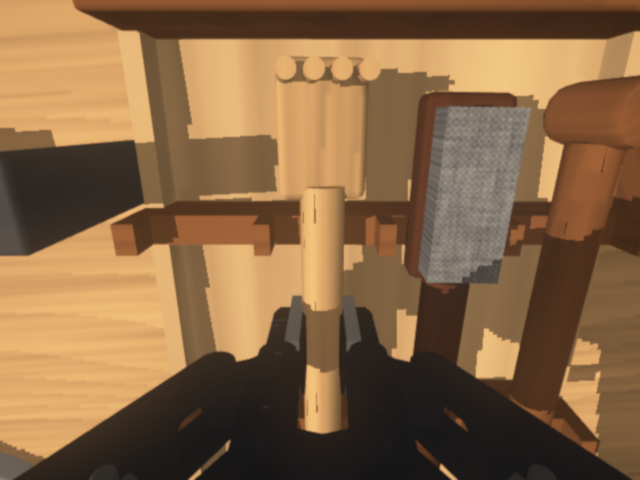

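Centred between the dividers (265 and 385). Lower the last bit and release.

```bash

python3 -m pendant '[{"dx":0,"dy":0,"dz":-0.2,"ax":0,"ay":0,"az":0,"grip":-1},{"dx":0,"dy":0,"dz":-0.4,"ax":0,"ay":0,"az":0,"grip":-1},{"dx":0,"dy":0,"dz":-0.5,"ax":0,"ay":0,"az":0,"grip":-1},{"dx":0,"dy":0,"dz":-0.5,"ax":0,"ay":0,"az":0,"grip":-0.5},{"dx":0,"dy":0,"dz":-0.5,"ax":0,"ay":0,"az":0,"grip":-0.35},{"dx":0,"dy":0,"dz":-0.4,"ax":0,"ay":0,"az":0,"grip":-0.35},{"dx":0,"dy":0,"dz":2,"ax":0,"ay":0,"az":0,"grip":-0.35},{"dx":0,"dy":0,"dz":6,"ax":0,"ay":0,"az":0,"grip":-0.35},{"dx":0,"dy":0,"dz":12,"ax":0,"ay":0,"az":0,"grip":0},{"dx":0,"dy":0,"dz":18,"ax":0,"ay":0,"az":0,"grip":0}]' 80
python3 - <<'E'
from h import *
im,C=save('wrist','pics/w29.png')
im,C=save('scene','pics/s29.png')
delta([.465,.02,.33],tilt(.7,.9))
E
```

```text
time_s: 48.35
tool_pos: [0.4847, -0.0287, 0.1901]
tool_rot: [-2.211, 1.57, 2.441]
ft_force: [0.7, -0.2, -0.4]
grip_width: 0.0426
cm [-2.22  4.92 13.53] rv [ 0.287 -0.865  0.709] |rv| 1.155
```

View pics/w29.png

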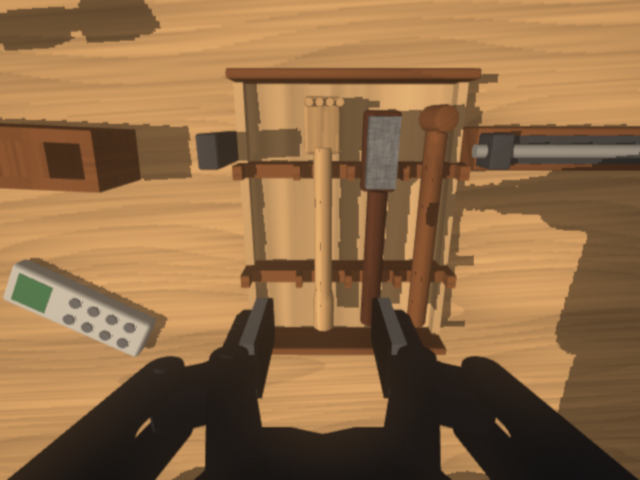

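View pics/s29.png

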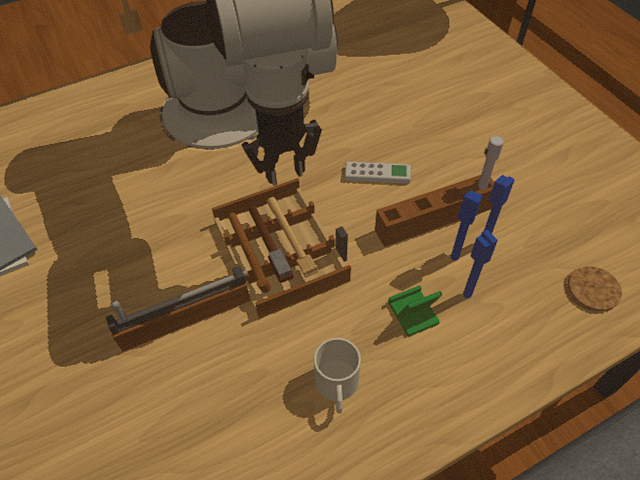

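```bash

python3 -m pendant '[{"dx":0,"dy":0.5,"dz":2,"ax":0.03,"ay":-0.09,"az":0.07,"grip":0},{"dx":0,"dy":1,"dz":4,"ax":0.06,"ay":-0.18,"az":0.15,"grip":0},{"dx":-0.5,"dy":1.5,"dz":6,"ax":0.1,"ay":-0.3,"az":0.25,"grip":0},{"dx":-0.5,"dy":2,"dz":8,"ax":0.14,"ay":-0.42,"az":0.35,"grip":0},{"dx":-1,"dy":2.5,"dz":10,"ax":0.18,"ay":-0.54,"az":0.45,"grip":0},{"dx":-1.5,"dy":3.5,"dz":12,"ax":0.22,"ay":-0.66,"az":0.54,"grip":0},{"dx":-2,"dy":4.2,"dz":13.5,"ax":0.26,"ay":-0.77,"az":0.64,"grip":0},{"dx":-2.2,"dy":4.9,"dz":13.5,"ax":0.287,"ay":-0.865,"az":0.709,"grip":0},{"dx":-2.2,"dy":4.9,"dz":13.5,"ax":0.287,"ay":-0.865,"az":0.709,"grip":0},{"dx":-2.2,"dy":4.9,"dz":13.5,"ax":0.287,"ay":-0.865,"az":0.709,"grip":0}]' 80
python3 - <<'E'
from h import *
print(env.get_obs()['qpos'].round(3))
h=np.array([np.cos(.5),np.sin(.5)])
p=np.array([.570,.385])+(.046-.08)*h
delta([*p,.25],horiz(.5))
E
```

```text
time_s: 49.7
tool_pos: [0.4653, 0.0195, 0.3298]
tool_rot: [1.572, 0.673, 0.698]
ft_force: [-0.2, 0.8, 0.5]
grip_width: 0.0426
[-0.808 -0.462  1.972  0.895  1.559  0.089]
cm [ 7.48 34.92 -7.98] rv [ 0.38  -0.557 -0.19 ] |rv| 0.701
```

```bash

python3 -m pendant '[{"dx":0.5,"dy":3.5,"dz":0,"ax":0.04,"ay":-0.05,"az":-0.02,"grip":0},{"dx":1.5,"dy":7,"dz":0,"ax":0.08,"ay":-0.12,"az":-0.04,"grip":0},{"dx":2.5,"dy":11,"dz":-1,"ax":0.13,"ay":-0.18,"az":-0.06,"grip":0},{"dx":3.5,"dy":15,"dz":-2,"ax":0.18,"ay":-0.25,"az":-0.085,"grip":0},{"dx":4.5,"dy":20,"dz":-3,"ax":0.23,"ay":-0.33,"az":-0.11,"grip":0},{"dx":5.5,"dy":25,"dz":-5,"ax":0.28,"ay":-0.41,"az":-0.14,"grip":0},{"dx":6.5,"dy":30,"dz":-7,"ax":0.34,"ay":-0.49,"az":-0.17,"grip":0},{"dx":7.5,"dy":34.9,"dz":-8,"ax":0.38,"ay":-0.557,"az":-0.19,"grip":0},{"dx":7.5,"dy":34.9,"dz":-8,"ax":0.38,"ay":-0.557,"az":-0.19,"grip":0},{"dx":7.5,"dy":34.9,"dz":-8,"ax":0.38,"ay":-0.557,"az":-0.19,"grip":0}]' 80
python3 - <<'E'
from h import *
o=env.get_obs();print(o['qpos'].round(3)); print(Ro.from_euler('xyz',o['tool_rot']).as_matrix().round(3))
im,C=save('wrist','pics/w30.png')
for z in (.195,.12): print(proj('wrist',(.570,.385,z),C))
h=np.array([np.cos(.5),np.sin(.5)])
p=np.array([.570,.385])+(.046-.08)*h
delta([*p,.108],horiz(.5))
E
```

```text
time_s: 50.95
tool_pos: [0.5321, 0.3381, 0.3051]
tool_rot: [1.582, -0.027, 0.569]
ft_force: [-0.1, -0.2, 1.5]
grip_width: 0.0428
[ 0.285 -0.237  2.379  2.664  0.656 -1.162]
[[ 0.842 -0.017  0.539]
 [ 0.539 -0.024 -0.842]
 [ 0.027  1.    -0.011]]
[297.94159786 390.74000026]
[300.81745695 468.12927227]
cm [  0.74   3.06 -19.46] rv [-0.024  0.015 -0.064] |rv| 0.07
```

View pics/w30.png

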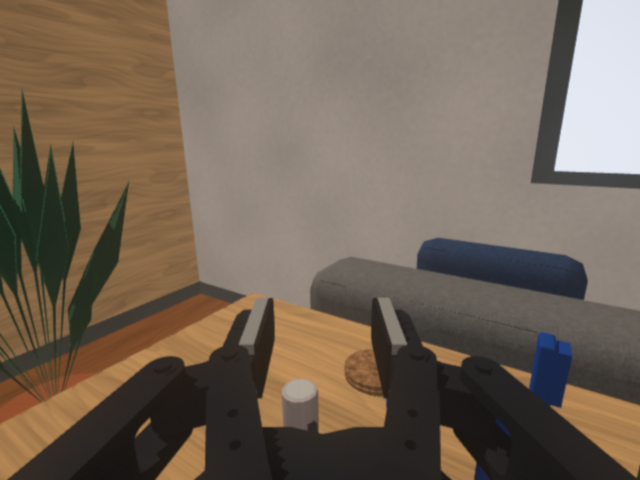

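```bash

python3 -m pendant '[{"dx":0.3,"dy":1,"dz":-2,"ax":-0.01,"ay":0.005,"az":-0.02,"grip":0},{"dx":0.7,"dy":2,"dz":-4,"ax":-0.02,"ay":0.01,"az":-0.04,"grip":0},{"dx":0.7,"dy":3,"dz":-6,"ax":-0.024,"ay":0.015,"az":-0.064,"grip":0},{"dx":0.7,"dy":3.1,"dz":-9,"ax":-0.024,"ay":0.015,"az":-0.064,"grip":0},{"dx":0.7,"dy":3.1,"dz":-13,"ax":-0.024,"ay":0.015,"az":-0.064,"grip":0},{"dx":0.7,"dy":3.1,"dz":-17,"ax":-0.024,"ay":0.015,"az":-0.064,"grip":0},{"dx":0.7,"dy":3.1,"dz":-19.5,"ax":-0.024,"ay":0.015,"az":-0.064,"grip":0},{"dx":0.7,"dy":3.1,"dz":-19.5,"ax":-0.024,"ay":0.015,"az":-0.064,"grip":0},{"dx":0.7,"dy":3.1,"dz":-19.5,"ax":-0.024,"ay":0.015,"az":-0.064,"grip":0},{"dx":0.7,"dy":3.1,"dz":-19.5,"ax":-0.024,"ay":0.015,"az":-0.064,"grip":0}]' 80
python3 - <<'E'
from h import *
o=env.get_obs();print(o['qpos'].round(3))
im,C=save('wrist','pics/w31.png')
h=np.array([np.cos(.5),np.sin(.5)])
p=np.array([.570,.385])+(.046)*h
delta([*p,.108],horiz(.5))
for z in (.195,.12): print(proj('wrist',(.570,.385,z),C))
E
```

```text
time_s: 52.25
tool_pos: [0.5399, 0.3697, 0.1096]
tool_rot: [1.571, -0.003, 0.501]
ft_force: [-0.0, 0.8, -0.1]
grip_width: 0.0425
[ 0.462  0.402  2.376  3.099  1.211 -1.555]
cm [ 7.05  3.75 -0.14] rv [-0.002  0.003 -0.001] |rv| 0.003
[323.09790583 112.26150771]
[323.14101927 246.22814315]
```

View pics/w31.png

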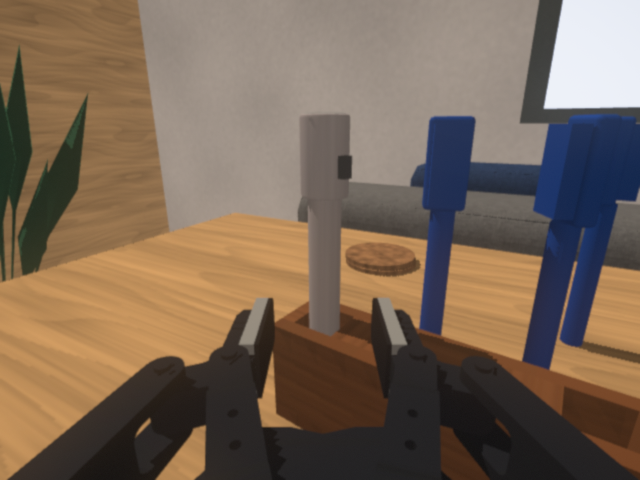

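Torch upright at col ≈325, aligned. Advance, then close.

```bash

python3 -m pendant '[{"dx":1.5,"dy":0.8,"dz":0,"ax":0,"ay":0,"az":0,"grip":0},{"dx":3,"dy":1.6,"dz":0,"ax":0,"ay":0,"az":0,"grip":0},{"dx":4.5,"dy":2.4,"dz":0,"ax":0,"ay":0,"az":0,"grip":0},{"dx":6,"dy":3.2,"dz":0,"ax":0,"ay":0,"az":0,"grip":0},{"dx":7,"dy":3.7,"dz":0,"ax":0,"ay":0,"az":0,"grip":0},{"dx":7,"dy":3.7,"dz":0,"ax":0,"ay":0,"az":0,"grip":0},{"dx":7,"dy":3.7,"dz":0,"ax":0,"ay":0,"az":0,"grip":-1},{"dx":7,"dy":3.7,"dz":0,"ax":0,"ay":0,"az":0,"grip":-1},{"dx":7,"dy":3.7,"dz":0,"ax":0,"ay":0,"az":0,"grip":-1},{"dx":7,"dy":3.7,"dz":0,"ax":0,"ay":0,"az":0,"grip":-1}]' 90
python3 - <<'E'
from h import *
im,C=save('wrist','pics/w32.png')
E
```

```text
time_s: 53.55
tool_pos: [0.6097, 0.4065, 0.1093]
tool_rot: [1.571, -0.003, 0.501]
ft_force: [0.2, -0.2, -1.5]
grip_width: 0.0171
```

View pics/w32.png

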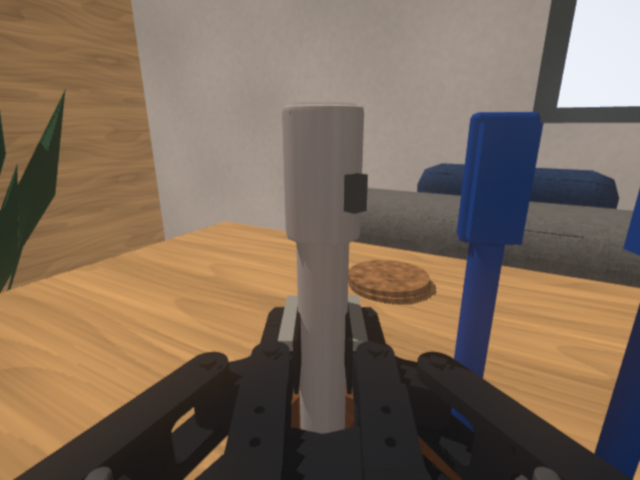

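```bash

python3 -m pendant '[{"dx":0,"dy":0,"dz":1,"ax":0,"ay":0,"az":0,"grip":-1},{"dx":0,"dy":0,"dz":3,"ax":0,"ay":0,"az":0,"grip":-1},{"dx":0,"dy":0,"dz":5,"ax":0,"ay":0,"az":0,"grip":-1},{"dx":0,"dy":0,"dz":7,"ax":0,"ay":0,"az":0,"grip":-1},{"dx":0,"dy":0,"dz":9,"ax":0,"ay":0,"az":0,"grip":-1},{"dx":0,"dy":0,"dz":11,"ax":0,"ay":0,"az":0,"grip":-1},{"dx":-1,"dy":-1,"dz":12,"ax":0,"ay":0,"az":0.01,"grip":-1},{"dx":-2,"dy":-3,"dz":12.5,"ax":0,"ay":0,"az":0.03,"grip":-1},{"dx":-3,"dy":-6,"dz":13,"ax":0,"ay":0,"az":0.05,"grip":-1},{"dx":-4,"dy":-9,"dz":14,"ax":0,"ay":0,"az":0.07,"grip":-1}]' 90
python3 - <<'E'
from h import *
o=env.get_obs();print(o['qpos'].round(3))
im,C=save('wrist','pics/w33.png')
delta([.52,.14,.26],horiz(.72))
E
```

```text
time_s: 54.85
tool_pos: [0.5689, 0.316, 0.2495]
tool_rot: [1.571, -0.002, 0.572]
ft_force: [0.1, -0.3, 0.0]
grip_width: 0.0172
[ 0.175 -0.061  2.371  2.587  0.823 -1.171]
cm [ -4.83 -17.39   0.97] rv [-0.001  0.002  0.148] |rv| 0.148
```

View pics/w33.png

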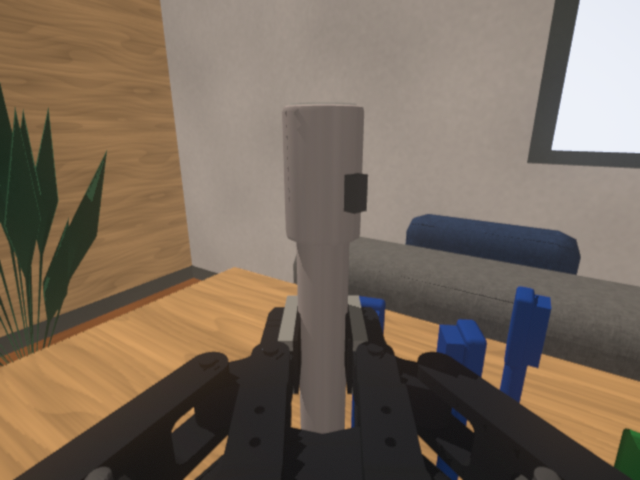

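```bash

python3 -m pendant '[{"dx":-0.6,"dy":-2,"dz":0.2,"ax":0,"ay":0,"az":0.02,"grip":-1},{"dx":-1.2,"dy":-4,"dz":0.4,"ax":0,"ay":0,"az":0.04,"grip":-1},{"dx":-1.8,"dy":-6.5,"dz":0.6,"ax":0,"ay":0,"az":0.06,"grip":-1},{"dx":-2.5,"dy":-9,"dz":0.8,"ax":0,"ay":0,"az":0.08,"grip":-1},{"dx":-3.2,"dy":-11.5,"dz":1,"ax":0,"ay":0,"az":0.1,"grip":-1},{"dx":-4,"dy":-14,"dz":1,"ax":0,"ay":0,"az":0.12,"grip":-1},{"dx":-4.8,"dy":-17.4,"dz":1,"ax":0,"ay":0,"az":0.148,"grip":-1},{"dx":-4.8,"dy":-17.4,"dz":1,"ax":0,"ay":0,"az":0.148,"grip":-1},{"dx":-4.8,"dy":-17.4,"dz":1,"ax":0,"ay":0,"az":0.148,"grip":-1},{"dx":-4.8,"dy":-17.4,"dz":1,"ax":0,"ay":0,"az":0.148,"grip":-1}]' 90
python3 - <<'E'
from h import *
delta([.50,.06,.30],tilt(.72,.1))
E
```

```text
time_s: 56.15
tool_pos: [0.5199, 0.1411, 0.2603]
tool_rot: [1.57, -0.002, 0.722]
ft_force: [-0.3, 1.0, -1.9]
grip_width: 0.0166
cm [-1.99 -8.11  3.97] rv [-0.972  1.107 -0.002] |rv| 1.473
```

```bash

python3 -m pendant '[{"dx":0,"dy":-0.5,"dz":1,"ax":-0.1,"ay":0.11,"az":0,"grip":-1},{"dx":0,"dy":-1,"dz":2,"ax":-0.2,"ay":0.22,"az":0,"grip":-1},{"dx":-0.3,"dy":-2,"dz":3,"ax":-0.3,"ay":0.34,"az":0,"grip":-1},{"dx":-0.5,"dy":-3,"dz":4,"ax":-0.4,"ay":0.455,"az":0,"grip":-1},{"dx":-0.8,"dy":-4,"dz":4,"ax":-0.5,"ay":0.57,"az":0,"grip":-1},{"dx":-1,"dy":-5,"dz":4,"ax":-0.6,"ay":0.68,"az":0,"grip":-1},{"dx":-1.3,"dy":-6,"dz":4,"ax":-0.7,"ay":0.8,"az":0,"grip":-1},{"dx":-1.5,"dy":-7,"dz":4,"ax":-0.8,"ay":0.91,"az":0,"grip":-1},{"dx":-2,"dy":-8,"dz":4,"ax":-0.9,"ay":1.023,"az":0,"grip":-1},{"dx":-2,"dy":-8,"dz":4,"ax":-0.97,"ay":1.107,"az":0,"grip":-1}]' 90
python3 - <<'E'
from h import *
im,C=save('wrist','pics/w34.png')
p=rackxy(.020,.069); delta([*p,.2],down())
E
```

```text
time_s: 57.4
tool_pos: [0.4998, 0.0627, 0.3008]
tool_rot: [1.583, 1.473, 0.735]
ft_force: [0.2, 0.1, -1.8]
grip_width: 0.0172
cm [ -0.1   -4.66 -10.01] rv [-0.033  0.09  -0.786] |rv| 0.792
```

View pics/w34.png

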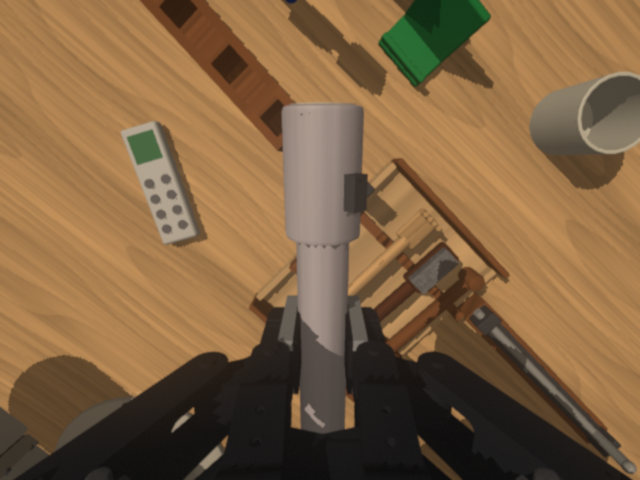

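```bash
python3 - <<'E'
from h import *
c=env.calibration('wrist');K,_=cam('wrist');T=np.array(c['tool_from_camera'])
d=T[:3,:3]@np.linalg.inv(K)@np.array([322,432,1.])
for y in (.0,.02,.038,.0425): 
    t=(y-T[1,3])/d[1]; print(y,(T[:3,3]+t*d).round(4))
d=T[:3,:3]@np.linalg.inv(K)@np.array([200,355,1.])
for y in (.0,.01,.015): 
    t=(y-T[1,3])/d[1]; print(y,(T[:3,3]+t*d).round(4))
E
```

```text
0.0 [-0.0912  0.      0.0008]
0.02 [-0.1106  0.02    0.0008]
0.038 [-0.128   0.038   0.0009]
0.0425 [-0.1323  0.0425  0.0009]
0.0 [-0.0565  0.     -0.044 ]
0.01 [-0.0704  0.01   -0.0384]
0.015 [-0.0774  0.015  -0.0357]
```

```bash

python3 -m pendant '[{"dx":0,"dy":-0.5,"dz":0,"ax":-0.004,"ay":0.01,"az":-0.1,"grip":-1},{"dx":0,"dy":-1,"dz":0,"ax":-0.008,"ay":0.02,"az":-0.2,"grip":-1},{"dx":0,"dy":-1.5,"dz":0,"ax":-0.012,"ay":0.034,"az":-0.3,"grip":-1},{"dx":0,"dy":-2,"dz":0,"ax":-0.016,"ay":0.047,"az":-0.41,"grip":-1},{"dx":0,"dy":-3,"dz":-2,"ax":-0.02,"ay":0.06,"az":-0.52,"grip":-1},{"dx":-0.1,"dy":-4,"dz":-4,"ax":-0.025,"ay":0.07,"az":-0.62,"grip":-1},{"dx":-0.1,"dy":-4.7,"dz":-6,"ax":-0.03,"ay":0.085,"az":-0.73,"grip":-1},{"dx":-0.1,"dy":-4.7,"dz":-8,"ax":-0.033,"ay":0.09,"az":-0.786,"grip":-1},{"dx":-0.1,"dy":-4.7,"dz":-10,"ax":-0.033,"ay":0.09,"az":-0.786,"grip":-1},{"dx":-0.1,"dy":-4.7,"dz":-10,"ax":-0.033,"ay":0.09,"az":-0.786,"grip":-1}]' 90
python3 - <<'E'
from h import *
im,C=save('wrist','pics/w35.png')
p=rackxy(.020,.069); delta([*p,.02],down())
E
```

```text
time_s: 58.7
tool_pos: [0.4985, 0.0174, 0.199]
tool_rot: [-2.355, 1.568, 2.297]
ft_force: [0.2, 0.1, -1.8]
grip_width: 0.0171
cm [  0.03  -0.06 -18.01] rv [-0.001 -0.    -0.002] |rv| 0.002
```

View pics/w35.png

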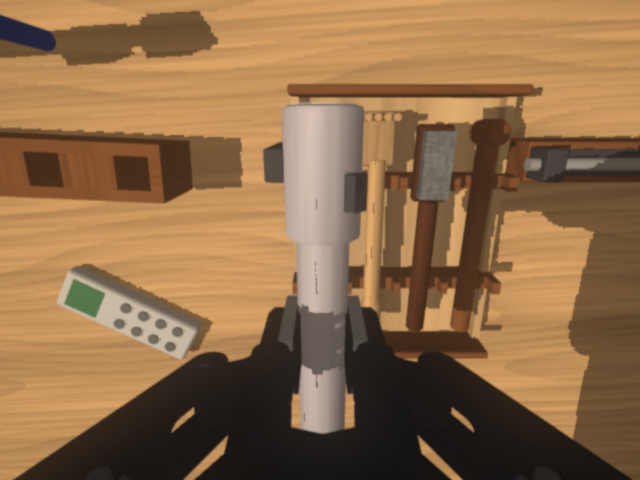

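```bash

python3 -m pendant '[{"dx":0,"dy":-0.1,"dz":-3,"ax":0,"ay":0,"az":0,"grip":-1},{"dx":0,"dy":-0.1,"dz":-6,"ax":0,"ay":0,"az":0,"grip":-1},{"dx":0,"dy":-0.1,"dz":-9,"ax":0,"ay":0,"az":0,"grip":-1},{"dx":0,"dy":-0.1,"dz":-12,"ax":0,"ay":0,"az":0,"grip":-1},{"dx":0,"dy":-0.1,"dz":-14.5,"ax":0,"ay":0,"az":0,"grip":-1},{"dx":0,"dy":-0.1,"dz":-16.5,"ax":0,"ay":0,"az":0,"grip":-1},{"dx":0,"dy":-0.1,"dz":-17.8,"ax":0,"ay":0,"az":0,"grip":-1},{"dx":0,"dy":-0.1,"dz":-18.6,"ax":0,"ay":0,"az":0,"grip":-1},{"dx":0,"dy":-0.1,"dz":-18.9,"ax":0,"ay":0,"az":0,"grip":-1},{"dx":0,"dy":-0.1,"dz":-18.9,"ax":0,"ay":0,"az":0,"grip":-1}]' 90
python3 - <<'E'
from h import *
im,C=save('wrist','pics/w36.png')
im,C=save('scene','pics/s36.png'); crop(im,180,120,380,270,4,'pics/s36c.png')
E
```

```text
time_s: 60.0
tool_pos: [0.4993, 0.0162, 0.0116]
tool_rot: [2.978, 1.569, 1.346]
ft_force: [-0.3, -0.6, -1.6]
grip_width: 0.0174
```

View pics/w36.png

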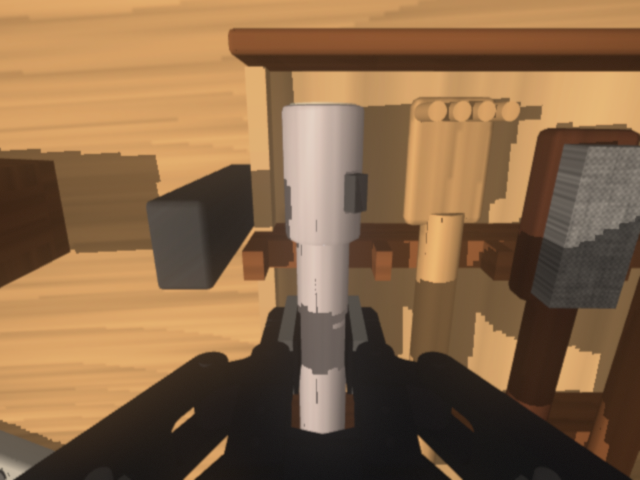

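View pics/s36c.png

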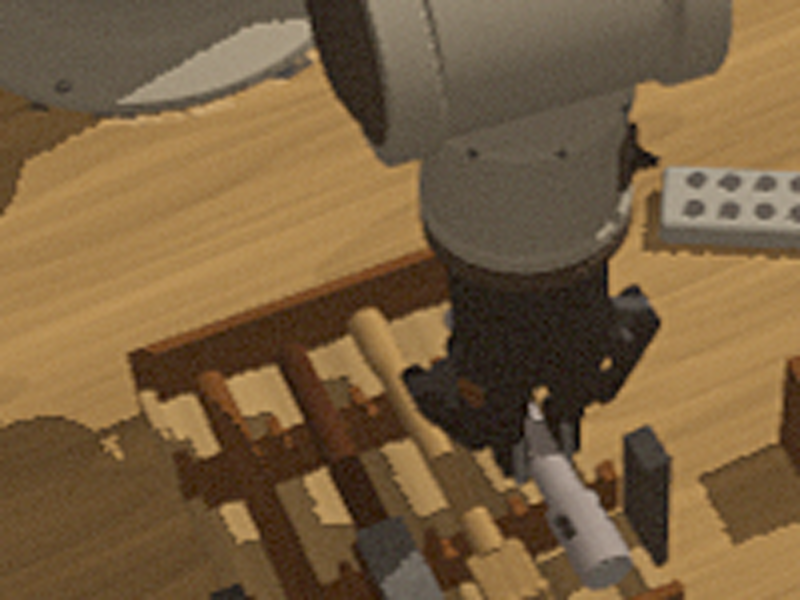

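```bash

python3 -m pendant '[{"dx":0.2,"dy":0,"dz":0,"ax":0,"ay":0,"az":0,"grip":-1},{"dx":0.4,"dy":0,"dz":0,"ax":0,"ay":0,"az":0,"grip":-1},{"dx":0.4,"dy":0,"dz":-0.2,"ax":0,"ay":0,"az":0,"grip":-1},{"dx":0.4,"dy":0,"dz":-0.4,"ax":0,"ay":0,"az":0,"grip":-1},{"dx":0.4,"dy":0,"dz":-0.6,"ax":0,"ay":0,"az":0,"grip":-1},{"dx":0.4,"dy":0,"dz":-0.7,"ax":0,"ay":0,"az":0,"grip":-1},{"dx":0.4,"dy":0,"dz":-0.7,"ax":0,"ay":0,"az":0,"grip":-1},{"dx":0.4,"dy":0,"dz":-0.7,"ax":0,"ay":0,"az":0,"grip":-1},{"dx":0.4,"dy":0,"dz":-0.7,"ax":0,"ay":0,"az":0,"grip":-1},{"dx":0.4,"dy":0,"dz":-0.7,"ax":0,"ay":0,"az":0,"grip":-1}]' 90

```

```text
time_s: 61.35
tool_pos: [0.5036, 0.0161, 0.007]
tool_rot: [2.186, 1.569, 0.554]
ft_force: [-18.7, -0.2, 44.6]
grip_width: 0.0171
```

```bash
python3 - <<'E'
from h import *
im,C=save('wrist','pics/w37.png')
crop(im,220,80,460,280,3.3,'pics/w37c.png')
c=env.calibration('wrist');K,_=cam('wrist');T=np.array(c['tool_from_camera'])
for v,x in ((243,-.060),(241,-.060),(104,-.060)):
    d=T[:3,:3]@np.linalg.inv(K)@np.array([322,v,1.]); t=(x-T[0,3])/d[0]; print(v,(T[:3,3]+t*d).round(4))
o=env.get_obs(); print(torack(o['tool_pos']))
for x in (.044,.056): print(x,proj('wrist',[*rackxy(x,.069),.04],C),proj('wrist',[*rackxy(x,.046),.053],C))
E
```

```text
243 [-0.06    0.0451  0.0002]
241 [-0.06    0.0457  0.0002]
104 [-0.06    0.0866  0.0002]
[0.02429099 0.06882192]
0.044 [320.95613512 280.53198693] [381.60101553 294.91046208]
0.056 [320.99266787 253.15588404] [383.34995169 265.39366059]
```

View pics/w37c.png

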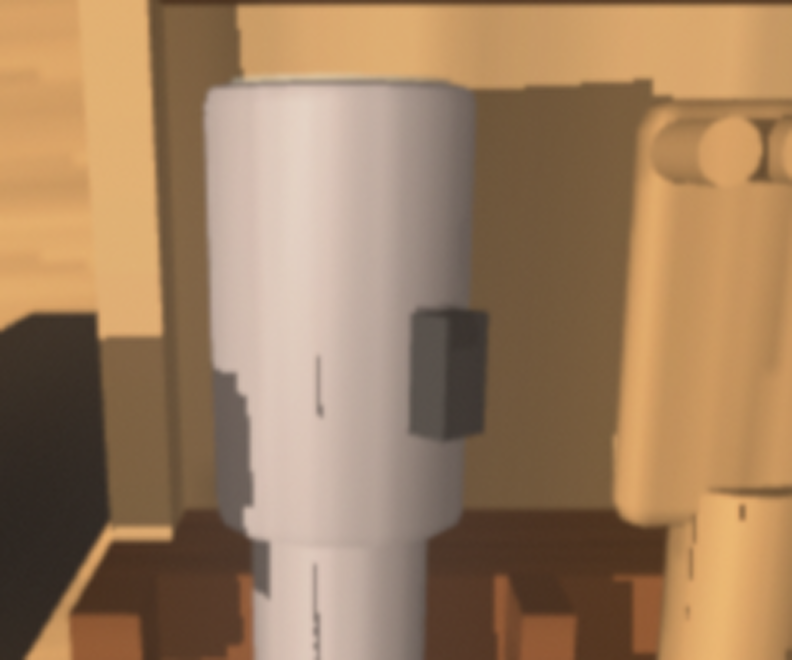

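```bash

python3 -m pendant '[{"dx":0,"dy":0,"dz":0.1,"ax":0,"ay":0,"az":0,"grip":-1},{"dx":0,"dy":0,"dz":0.1,"ax":0,"ay":0,"az":0,"grip":-1},{"dx":0,"dy":0,"dz":0.1,"ax":0,"ay":0,"az":0,"grip":-0.5},{"dx":0,"dy":0,"dz":0.1,"ax":0,"ay":0,"az":0,"grip":-0.3},{"dx":0,"dy":0,"dz":0.1,"ax":0,"ay":0,"az":0,"grip":-0.3},{"dx":0,"dy":0,"dz":0.1,"ax":0,"ay":0,"az":0,"grip":-0.3},{"dx":0,"dy":0,"dz":2,"ax":0,"ay":0,"az":0,"grip":-0.3},{"dx":0,"dy":0,"dz":6,"ax":0,"ay":0,"az":0,"grip":-0.3},{"dx":0,"dy":0,"dz":12,"ax":0,"ay":0,"az":0,"grip":0},{"dx":0,"dy":0,"dz":18,"ax":0,"ay":0,"az":0,"grip":0}]' 90
python3 - <<'E'
from h import *
im,C=save('wrist','pics/w38.png')
im,C=save('scene','pics/s38.png')
E
```

```text
time_s: 62.65
tool_pos: [0.5032, 0.0162, 0.1889]
tool_rot: [2.243, 1.569, 0.611]
ft_force: [1.3, -1.6, -1.5]
grip_width: 0.0425
```

View pics/w38.png

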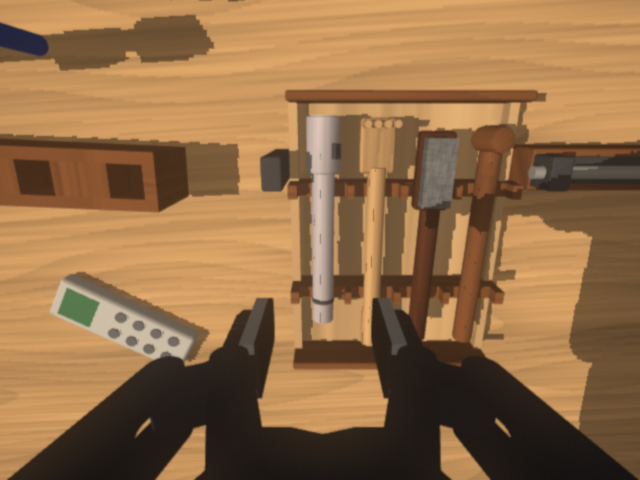

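View pics/s38.png

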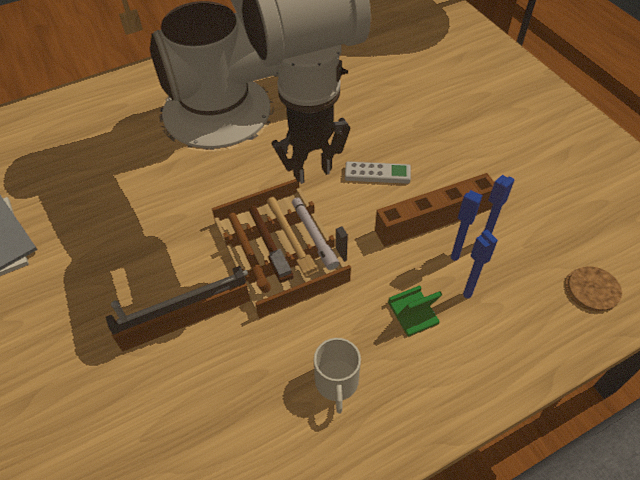

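```bash
python3 - <<'E'
from h import *
C=cam('wrist')
for n,a,b,z in [('torch',(322,322),(322,116),.055),('scr',(371,345),(383,122),.05),('brush',(418,340),(440,133),.055),('mass',(464,340),(492,137),.052)]:
    A=torack(onz('wrist',a,z,C));B=torack(onz('wrist',b,z,C)); print(n,A.round(3),B.round(3),((A+B)/2).round(3),np.linalg.norm(A-B).round(3))
delta([.5243,-.3865,.2],down())
E
```

```text
torch [-0.073  0.069] [0.115 0.069] [0.021 0.069] 0.188
scr [-0.102  0.02 ] [0.11  0.019] [0.004 0.019] 0.212
brush [-0.093 -0.026] [ 0.102 -0.027] [ 0.005 -0.026] 0.194
mass [-0.094 -0.072] [ 0.099 -0.072] [ 0.002 -0.072] 0.193
cm [  1.85 -40.24   0.65] rv [ 0.     0.011 -0.002] |rv| 0.011
```

All four mids are within ±25 mm lengthwise. Now back to the knob.

```bash

python3 -m pendant '[{"dx":0,"dy":-3,"dz":1,"ax":0,"ay":0,"az":0,"grip":0},{"dx":0.2,"dy":-8,"dz":3,"ax":0,"ay":0.005,"az":0,"grip":0},{"dx":0.5,"dy":-13,"dz":3,"ax":0,"ay":0.01,"az":0,"grip":0},{"dx":0.8,"dy":-18,"dz":3,"ax":0,"ay":0.011,"az":0,"grip":0},{"dx":1,"dy":-23,"dz":3,"ax":0,"ay":0.011,"az":0,"grip":0},{"dx":1.3,"dy":-28,"dz":3,"ax":0,"ay":0.011,"az":0,"grip":0},{"dx":1.6,"dy":-33,"dz":3,"ax":0,"ay":0.011,"az":0,"grip":0},{"dx":1.8,"dy":-38,"dz":2,"ax":0,"ay":0.011,"az":0,"grip":0},{"dx":1.85,"dy":-40.2,"dz":0.6,"ax":0,"ay":0.011,"az":0,"grip":0},{"dx":1.85,"dy":-40.2,"dz":0.6,"ax":0,"ay":0.011,"az":0,"grip":0}]' 40
python3 - <<'E'
from h import *
im,C=save('wrist','pics/w39.png')
delta([.5243,-.3865,.085],down())
m=proj('wrist',(.5235,-.3855,.13),C); print(m)
crop(im,220,180,420,330,4,'pics/w39c.png')
E
```

```text
time_s: 64.0
tool_pos: [0.5237, -0.3866, 0.1974]
tool_rot: [-2.223, 1.568, 2.426]
ft_force: [0.3, -0.2, 0.9]
grip_width: 0.0428
cm [  0.02  -0.08 -11.37] rv [-0.001 -0.001 -0.001] |rv| 0.002
[320.51155981 246.71910219]
```

View pics/w39c.png

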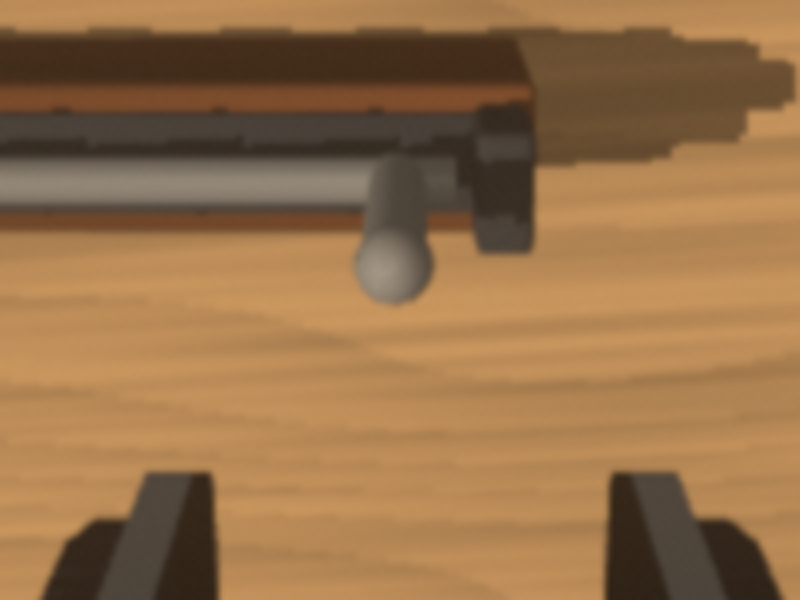

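```bash

python3 -m pendant '[{"dx":0,"dy":0.2,"dz":-3,"ax":0,"ay":0,"az":0,"grip":0},{"dx":0,"dy":0.2,"dz":-6,"ax":0,"ay":0,"az":0,"grip":0},{"dx":0,"dy":0.2,"dz":-9,"ax":0,"ay":0,"az":0,"grip":0},{"dx":0,"dy":0.2,"dz":-11.3,"ax":0,"ay":0,"az":0,"grip":0},{"dx":0,"dy":0.2,"dz":-11.3,"ax":0,"ay":0,"az":0,"grip":0},{"dx":0,"dy":0.2,"dz":-11.3,"ax":0,"ay":0,"az":0,"grip":-1},{"dx":0,"dy":0.2,"dz":-11.3,"ax":0,"ay":0,"az":0,"grip":-1},{"dx":0,"dy":0.2,"dz":-11.3,"ax":0,"ay":0,"az":0,"grip":-1},{"dx":0,"dy":0.2,"dz":-11.3,"ax":0,"ay":0,"az":0,"grip":-1},{"dx":0,"dy":0.2,"dz":-11.3,"ax":0,"ay":0,"az":0,"grip":-1}]' 40
python3 - <<'E'
from h import *
im,C=save('top','pics/t40.png'); crop(im,290,210,530,350,3.3,'pics/t40c.png')
E
```

```text
time_s: 65.3
tool_pos: [0.5248, -0.3836, 0.0874]
tool_rot: [2.179, 1.57, 0.547]
ft_force: [0.4, 5.0, 6.7]
grip_width: 0.0111
```

View pics/t40c.png

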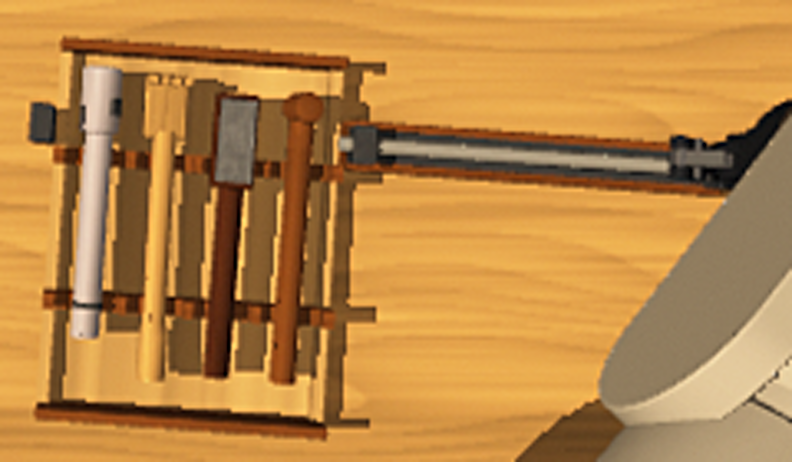

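```bash

python3 -m pendant '[{"dx":0.1,"dy":1.5,"dz":0,"ax":0,"ay":0,"az":0,"grip":-1},{"dx":0.2,"dy":3,"dz":0,"ax":0,"ay":0,"az":0,"grip":-1},{"dx":0.3,"dy":5,"dz":0,"ax":0,"ay":0,"az":0,"grip":-1},{"dx":0.45,"dy":7,"dz":0,"ax":0,"ay":0,"az":0,"grip":-1},{"dx":0.55,"dy":9,"dz":0,"ax":0,"ay":0,"az":0,"grip":-1},{"dx":0.7,"dy":11,"dz":0,"ax":0,"ay":0,"az":0,"grip":-1},{"dx":0.8,"dy":13,"dz":0,"ax":0,"ay":0,"az":0,"grip":-1},{"dx":0.95,"dy":15,"dz":0,"ax":0,"ay":0,"az":0,"grip":-1},{"dx":0.95,"dy":15,"dz":0,"ax":0,"ay":0,"az":0,"grip":-1},{"dx":0.95,"dy":15,"dz":0,"ax":0,"ay":0,"az":0,"grip":-1}]' 40
python3 - <<'E'
from h import *
im,C=save('wrist','pics/w41.png'); im,C=save('scene','pics/s41.png')
E
```

```text
time_s: 66.6
tool_pos: [0.5341, -0.2326, 0.0875]
tool_rot: [3.064, 1.57, 1.433]
ft_force: [-5.1, 2.2, 2.2]
grip_width: 0.0109
```

View pics/w41.png

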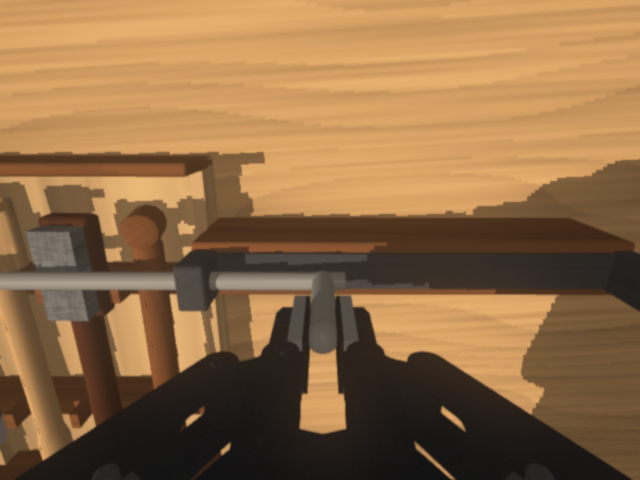

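Rod passes above the heads. Continue: 45 mm left plus a little onto the stop.

```bash

python3 -m pendant '[{"dx":0.1,"dy":1,"dz":0,"ax":0,"ay":0,"az":0,"grip":-1},{"dx":0.15,"dy":2,"dz":0,"ax":0,"ay":0,"az":0,"grip":-1},{"dx":0.2,"dy":3,"dz":0,"ax":0,"ay":0,"az":0,"grip":-1},{"dx":0.25,"dy":4,"dz":0,"ax":0,"ay":0,"az":0,"grip":-1},{"dx":0.3,"dy":4.5,"dz":0,"ax":0,"ay":0,"az":0,"grip":-1},{"dx":0.3,"dy":4.8,"dz":0,"ax":0,"ay":0,"az":0,"grip":-1},{"dx":0.3,"dy":4.9,"dz":0,"ax":0,"ay":0,"az":0,"grip":-1},{"dx":0.3,"dy":4.9,"dz":0,"ax":0,"ay":0,"az":0,"grip":-1},{"dx":0.3,"dy":4.9,"dz":0,"ax":0,"ay":0,"az":0,"grip":-1},{"dx":0.3,"dy":4.9,"dz":0,"ax":0,"ay":0,"az":0,"grip":-1}]' 40
python3 - <<'E'
from h import *
im,C=save('scene','pics/s42.png'); crop(im,180,140,380,290,4,'pics/s42c.png')
im,C=save('top','pics/t42.png'); crop(im,290,210,530,350,3.3,'pics/t42c.png')
E
```

```text
time_s: 67.95
tool_pos: [0.5369, -0.1875, 0.0876]
tool_rot: [0.113, 1.566, -1.52]
ft_force: [-5.1, -32.4, -6.0]
grip_width: 0.011
```

View pics/s42c.png

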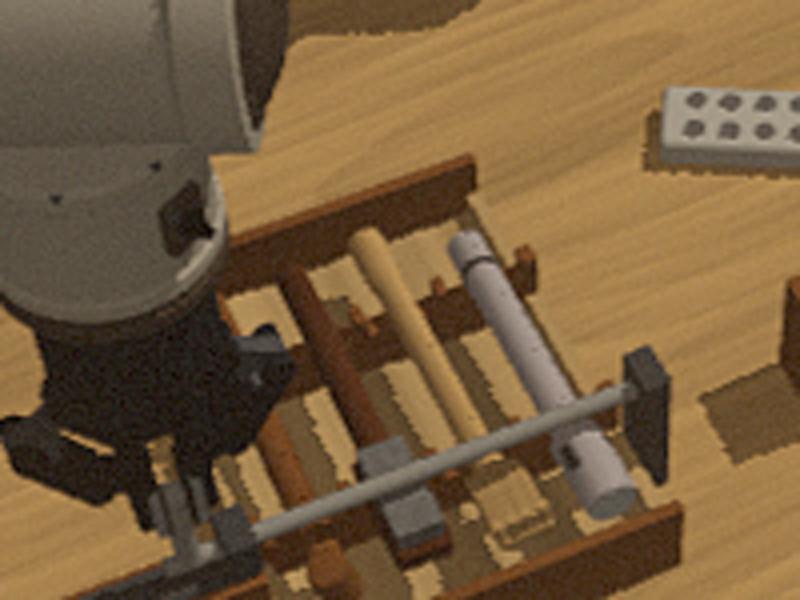

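View pics/t42c.png

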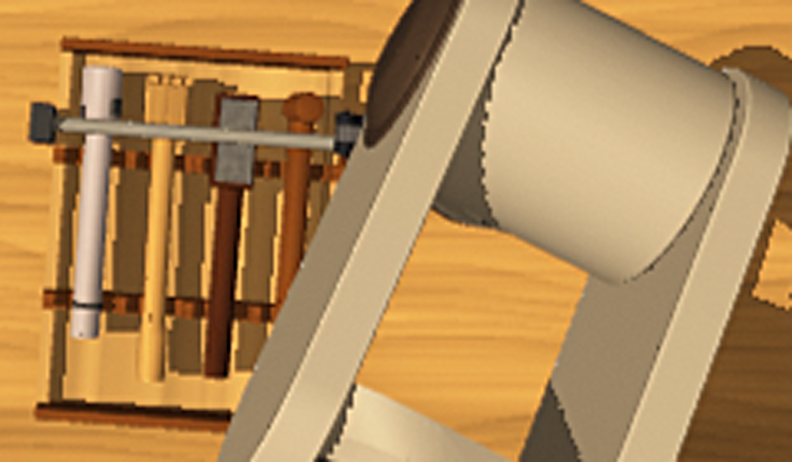

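```bash

python3 -m pendant '[{"dx":0,"dy":0,"dz":0,"ax":0,"ay":0,"az":0,"grip":-1},{"dx":0,"dy":0,"dz":0,"ax":0,"ay":0,"az":0,"grip":-0.5},{"dx":0,"dy":0,"dz":0,"ax":0,"ay":0,"az":0,"grip":-0.3},{"dx":0,"dy":0,"dz":0,"ax":0,"ay":0,"az":0,"grip":-0.2},{"dx":0,"dy":0,"dz":0,"ax":0,"ay":0,"az":0,"grip":-0.2},{"dx":0,"dy":0,"dz":3,"ax":0,"ay":0,"az":0,"grip":-0.2},{"dx":0,"dy":0,"dz":6,"ax":0,"ay":0,"az":0,"grip":-0.2},{"dx":0,"dy":0,"dz":10,"ax":0,"ay":0,"az":0,"grip":-0.2},{"dx":0,"dy":0,"dz":14,"ax":0,"ay":0,"az":0,"grip":-0.2},{"dx":0,"dy":0,"dz":16,"ax":0,"ay":0,"az":0,"grip":-0.2}]' 40
python3 -m pendant '[{"dx":-2,"dy":0,"dz":0,"ax":0,"ay":0,"az":0,"grip":-0.2},{"dx":-4,"dy":-3,"dz":0,"ax":0,"ay":0,"az":0,"grip":-0.2},{"dx":-6,"dy":-6,"dz":0,"ax":0,"ay":0,"az":0,"grip":-0.2},{"dx":-8,"dy":-10,"dz":0,"ax":0,"ay":0,"az":0,"grip":-0.2},{"dx":-10,"dy":-14,"dz":0,"ax":0,"ay":0,"az":0,"grip":-0.2},{"dx":-12,"dy":-18,"dz":0,"ax":0,"ay":0,"az":0,"grip":-0.2},{"dx":-14,"dy":-22,"dz":0,"ax":0,"ay":0,"az":0,"grip":-0.2},{"dx":-16,"dy":-26,"dz":0,"ax":0,"ay":0,"az":0,"grip":-0.2},{"dx":-18,"dy":-28,"dz":0,"ax":0,"ay":0,"az":0,"grip":-0.2},{"dx":-18,"dy":-28,"dz":0,"ax":0,"ay":0,"az":0,"grip":-0.2}]' 40
python3 - <<'E'
from h import *
im,C=save('scene','pics/s43.png'); crop(im,100,140,360,335,3,'pics/s43c.png')
im,C=save('top','pics/t43.png'); crop(im,290,210,530,350,3.3,'pics/t43c.png')
E
```

```text
time_s: 69.3
tool_pos: [0.5373, -0.1876, 0.25]
tool_rot: [0.481, 1.564, -1.152]
ft_force: [1.1, -0.5, 0.1]
grip_width: 0.0344
time_s: 70.55
tool_pos: [0.3561, -0.4687, 0.2496]
tool_rot: [0.453, 1.565, -1.182]
ft_force: [0.9, 0.5, 1.1]
grip_width: 0.0343
```

View pics/s43.png

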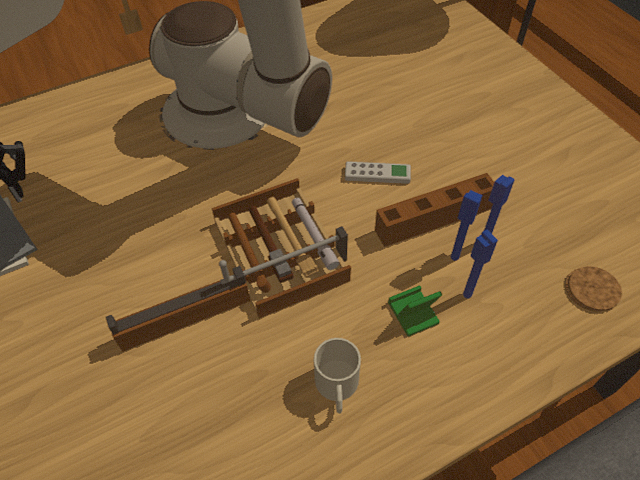

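View pics/t43c.png

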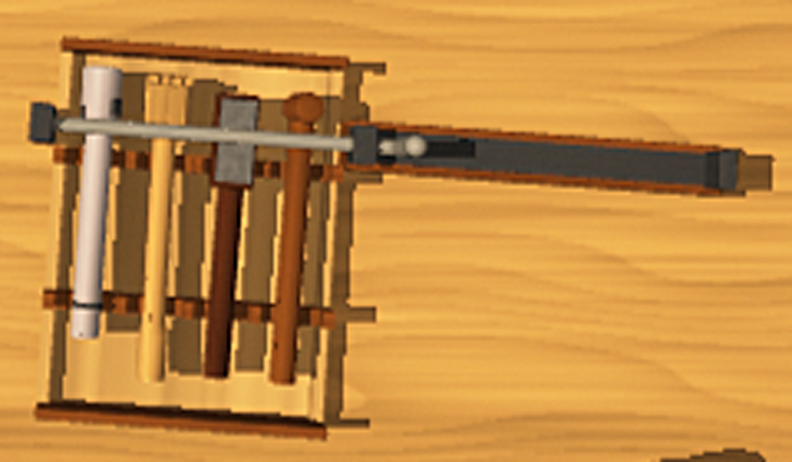

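View pics/s43c.png

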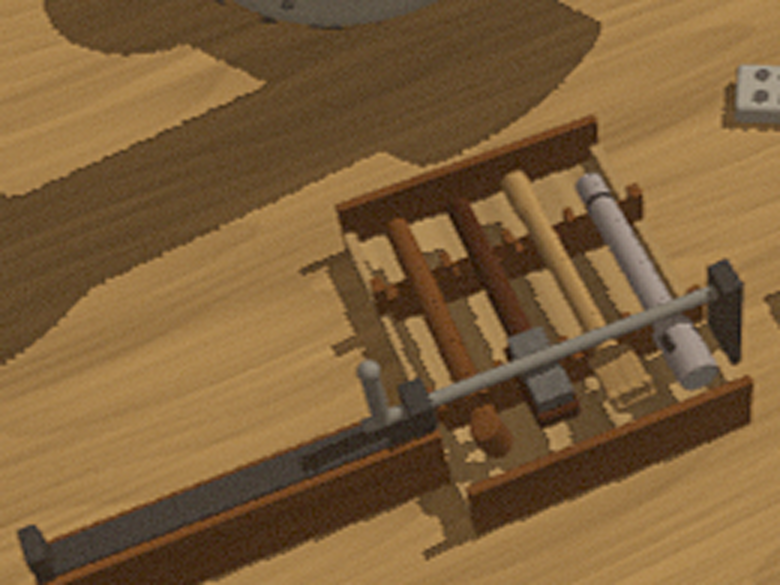

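```bash
python3 - <<'E'
from h import *
f=lambda u,v:(290+(u-1.15)/3.3,210+(v-1.15)/3.3)
s=lambda u,v:(100+(u-1)/3,140+(v-1)/3)
P,r=tri([ray('top',f(417,147)),ray('scene',s(370,369))]); print(P,r,torack(P),'v=',torack(P)[1]+.328)
for n,a,b,z in [('torch',(86,338),(103,67),.055),('scr',(152,381),(168,75),.05),('brush',(216,377),(240,95),.055),('mass',(283,382),(304,95),.052)]:
    A=torack(onz('top',f(*a),z));B=torack(onz('top',f(*b),z)); print(n,((A+B)/2).round(3),np.arctan2((B-A)[1],(B-A)[0]).round(3))
E
```

```text
[ 0.53384143 -0.18716393  0.13122796] [np.float64(4.5908903554656464e-05), np.float64(4.590890355473471e-05)] [ 0.06729735 -0.13218925] v= 0.19581075253055158
torch [0.017 0.07 ] 0.007
scr [0.003 0.024] 0.015
brush [ 0.001 -0.023] -0.021
mass [ 0.002 -0.068] -0.011
```

Bolt reads 0.196 and all four mids are well within limits, so I am handing in.

```bash
python3 -c "
from bench import env
print(env.sign_off())"
```

```text
the job is handed in; nothing more can be done
None
```

I drew the bolt back to its stop and laid the massager, brush, scratcher and torch one per lane in the rack. I then slid the bolt home until it pressed on the hard stop (about 32 N). The job was handed in at about 71 s, and sign-off reports no verdict.

**Last checks, after the arm had backed away:**
- The bolt measured about 0.196 m from two views.
- Item middles in the rack frame were torch (+17, +70) mm, scratcher (+3, +24), brush (+1, −23) and massager (+2, −68). All four lie within 0.02 rad of the rack's length.
- I did not measure item heights. By eye, all four rest on both rails under the rod.
- The remote, phone stand and mug look unmoved, as do the blue brushes.

**What failed or disagreed:**
- My first try at the knob failed. The fingers shut on top of the ball and pushed the bolt about 7 mm back, with about 28 N on the wrist. Two views showed the real fingertips about 30 mm behind the reported TCP, so I allowed for that afterwards.
- Setting the massager and the torch on the rails briefly read 65 N and 45 N at the wrist. That is under the 120 N wrist limit.
- I saw neither a grip slackening nor an item being knocked aside.

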